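# Find the high spot of a beaten copper dish with a dial indicator

## Task

Stand the dial indicator upright in the middle of the steel plate beside the truing stand, its plunger pointing squarely at the spindle and pressed part-way in by the rim of the copper dish, never driven to the end of its stroke, and let go. Then turn the dish by its crank knob, watching the indicator right round (the rim has one main bulge and one lesser bulge), and leave the dish standing still with the highest spot of its rim under the plunger, everything released. Leave the wooden block, bottle and can where they are.

Things in the scene. Friction and masses are not known exactly. Their poses are not given: they have to be found in the camera images.
- hub (a point): Centre of the copper dish on the truing stand: on the spindle axis, half-way through the dish's 18 mm thickness, 112 mm above the bench. Axes of the stand: z up, x away from the robot, y left. The spindle leans 35 degrees from vertical towards -x: its upper end points along (-0.574, 0, 0.819) in these axes. The stand's dark foot is 170x130 mm, from 65 mm before to 105 mm behind the hub.
- spindle_end (a point): Top of the nut on the spindle, 24 mm from the hub along the axis. The dish's rim is 65 mm from the axis where low and swells smoothly in two places, to about 75 mm at the high spot and about 70 mm at the lesser bulge; each bulge spreads about 45 degrees either side of its top, and they lie well apart. Their bearing relative to the knob is not known.
- lamp (a point): Middle of the underside of the stand's flat lamp head, 332 mm above the bench; the head is 50 mm deep (x), 120 mm wide (y), 18 mm thick and hangs over the far half of the dish on a post 43 mm behind this point. Because of it the crank must be taken with the tool tilted like the spindle, from the robot's side.
- knob (a point): Middle of the round black crank knob, 20 mm across, 51 mm long, axis parallel to the spindle and 45 mm from it, on a steel arm on the dish. The point is 60 mm above the dish's mid-plane along the spindle; the knob's free end is 20 mm beyond it, the arm's upper face 38 mm below it. The knob is a sleeve that spins freely on its pin, so the hand need not turn with the dish.
- rotor (a joint): Rotation of the dish about the spindle (rad), growing counter-clockwise seen from the knob side. Turns freely without end; about 0.12 N m of friction holds it where it is left.
- plate_top (a point): Middle of the upper face of a steel plate 115x115x4 mm fixed on the bench, about 175 mm to the left or to the right of the hub (y of the stand's frame); same yaw as the stand. The indicator must stand on it.
- foot (a point): Dial indicator, about 0.9 kg: dark steel foot 86x74x26 mm (x, y, z), square post, round dial 60 mm across facing up (upper face 118 mm above the underside, centre 44 mm ahead of the post), sprung level plunger. Point: centre of the foot's underside, below the post. x = where the plunger points, z up.
- post (a point): Grip point on the indicator's square steel post, 22x22 mm, 148 mm above the foot's underside; the post ends 20 mm above this point. Axes as foot; the post may be gripped across x or across y. A tripod's black legs lean over the bench behind and right of it (feet near x 0.65, y -0.22 and x 0.5, y -0.45), so carry and turn the indicator on the robot's side of them.
- tip (a point): End of the plunger's 12 mm ball, 115 mm ahead of the post (along the indicator's x) when free and 108 mm above the foot's underside; standing on the plate it is level with the hub. Moves back as the plunger is pressed.
- plunger (a joint): How far the plunger is pressed in (m): 0 free, stroke 0.024. Spring force about 0.4 N at the start to 1.1 N at the end. With the foot in the middle of the plate, facing the hub, the rim presses it about 0.005 where low and about 0.015 at the high spot.
- needle (a joint): Needle of the dial (rad), clockwise from above, geared to the plunger: 110 rad per metre of plunger travel; at 0 it points along the plunger.
- wood_block_mid (a point): Bystander: centre of a loose wooden block 60x60x100 mm standing on the other side of the dish, about 175 mm from the hub.
- bottle_mid (a point): Bystander: loose white dropper bottle with a blue tip, 56 mm across, 160 mm tall, behind one of the two sides of the stand; point half-way up.
- can_mid (a point): Bystander: loose small can with a black cap, 52 mm across, 105 mm tall, behind the other side; point 50 mm up.

How it is judged:
By the outcome, as a careful person would: the job done as asked, in the order asked, and still so for the second after the job is handed in, with the robot touching nothing.
It also fails if it takes over 72 s, if anything falls off the work surface, if the arm or the gripper's body presses on something with over 40 N, if the wrist force passes 120 N, or if a joint passes its speed limit or range.

## Robot

A 6-joint arm with a two-finger parallel gripper is mounted at the origin on a cart in front of the work surface, level with it; the furniture and walls round the work are solid. World frame = base frame: x ahead of the robot, y to its left, z up, the work surface at z = 0. Lengths are in m, angles in rad, forces in N, time in s.
With the tool pointing down it reaches from about 0.25 to 0.775 m from the base axis. Payload 4 kg.
Tool frame: the origin (TCP) lies midway between the tips of the shut fingers; the grasp point (between the pads) lies 19 mm behind it; z points along the fingers, y is the direction in which the jaws open and shut (so a half turn about z gives the same grasp; the last joint's range is limited). The gripper opens to 94 mm and grips with 3 to 60 N. Pads are 16 mm wide; open, the fingers measure 119 mm over their backs; the gripper's body (75 mm by 177 mm) begins 78 mm behind the grasp point.
Start: joints at [1.067, 0.087, 1.371, -0, 1.684, -0.103], TCP at [0.215, 0.506, 0.206] pointing down, gripper open.
Joint ranges: [-3.1, 3.1], [-0.76, 2.03], [0.27, 2.55], [-1.08, 4.22], [0.17, 2.65], [-2.57, 2.57]. Speed limits (rad/s): [2.79, 2.79, 3.14, 3.14, 3.14, 3.14].

## Interface

Orientations are given as [roll, pitch, yaw] about the fixed x, y, z axes, in that order (R = Rz(yaw) Ry(pitch) Rx(roll)).
In Python, from bench import robot gives the robot as it stands.
- The arm moves only by the tool servo_tool, never from a script. Its argument "rows" is a list of rows, each a list of 2 entries, a list of its own where there are three numbers: the shift along the tool's x, y, z normalised to -1 to 1, where 1 is 0.08 m, then the turn about the tool's z normalised to -1 to 1, where 1 is pi/2 rad. A call has 1 to 12 rows; each row is the pose to reach, as a shift and turn from the pose commanded when the call began, along the tool's axes at that moment; what a row does not reach only later rows make up. A row lasts 1/12 s, in which the tool goes at most 41.7 mm and 7.16 degrees, less where a joint would pass 70% of its speed; a pose out of reach is approached as far as the arm can. A call with a number of a shift or a turn outside -1 to 1 is refused whole. A call with a gripper value outside its range is refused whole. "grip" is the closure, from -1 (fully open) to 1 (shut), set as the call begins (left out, the last holds). The fingers move at their own pace and stop on an object; the grip force is fixed at half the most. Time passes only in rows, so rows that repeat a pose let the fingers close. It gives the time, the measured TCP pose, the force and the opening at its end, in the units of the state.
- robot.get_obs(): the state, without advancing time (a new reading comes with each control period).
- robot.snapshot(name): name is "scene" or "side" or "wrist"; returns a dict with "pixels" (420x560x3 uint8, red, green, blue), "camera_matrix" (3x3 intrinsics, pixels), "D" ([k1, k2, p1, p2, k3] as OpenCV has them; the pictures are not rectified), "world_from_camera" (4x4, takes a point from camera to world coordinates). Camera axes: x right, y down, z forward; pixel columns grow to the right and rows downward; lengths in m; the calibration is good to about 2 mm. A picture is of the moment at which its call begins. There is no depth.
- robot.close_job(): hands the job in, once; it reports no verdict.
The state is a dict: "time": time; "joint_positions": joint angles; "qvel": joint speeds; "joint_torque": joint torques, N m; "tool_pos": TCP position; "ee_rot": TCP orientation; "wrist_force": force on the tool from outside, world axes, zero at the start; "wrist_torque": the same for the moment, N m; "width": finger opening in m.
Only numpy, scipy, OpenCV 4.12 (cv2) and the standard library are available. Lean on these libraries where they do the work, as an engineer would, in place of code of your own. Each camera call takes 0.05 s, during which the arm holds its last target.

## Working session

There is one attempt and no reset: what is moved stays moved. The work goes in short steps, Python scripts to look and compute and a tool call to move; the robot and the scene stay as the last step left them, time stands still between calls to the robot, and variables do not carry over. Pictures are saved under pics/ and viewed, and the job is handed in when it is done.

Besides the shell and the picture viewer there is one more tool, called after ">>>" by a JSON object that holds its "fn" and its "kwargs". servo_tool: Moves the arm, as the interface text tells. Its arguments: {"type":"object","properties":{"rows":{"type":"array"},"grip":{"type":"number"}},"required":["rows"]}

```bash
mkdir -p pics; ls
cat > h.py <<'E'
import numpy as np,cv2
from bench import robot
def snap(name,fn=None):
    s=robot.snapshot(name)
    s={k:np.array(v) for k,v in s.items()}
    if fn: cv2.imwrite('pics/'+fn,s['pixels'][:,:,::-1])
    return s
def ray(s,uv):
    p=cv2.undistortPoints(np.array([[uv]],float),s['camera_matrix'],s['D'])[0,0]
    T=s['world_from_camera'];d=T[:3,:3]@np.array([p[0],p[1],1]);return T[:3,3],d/np.linalg.norm(d)
def plane(s,uv,z):
    o,d=ray(s,uv);return o+d*(z-o[2])/d[2]
def tri(rs):
    A=np.zeros((3,3));b=np.zeros(3)
    for o,d in rs:
        P=np.eye(3)-np.outer(d,d);A+=P;b+=P@o
    x=np.linalg.solve(A,b);return x,[np.linalg.norm((np.eye(3)-np.outer(d,d))@(x-o)) for o,d in rs]
def proj(s,X):
    T=np.linalg.inv(s['world_from_camera']);r=cv2.Rodrigues(T[:3,:3])[0]
    return cv2.projectPoints(np.array(X,float).reshape(-1,1,3),r,T[:3,3],s['camera_matrix'],s['D'])[0].reshape(-1,2)
E
python3 - <<'E'
from h import *
for n in("scene","side","wrist"):
    s=snap(n,n+'0.png');print(n,s['world_from_camera'].round(3).tolist())
print(robot.get_obs())
E
```

```text
pics
scene [[-0.807, -0.455, 0.376, 0.007], [-0.59, 0.639, -0.493, 0.713], [-0.015, -0.62, -0.784, 1.281], [0.0, 0.0, 0.0, 1.0]]
side [[-0.914, 0.325, -0.243, 0.822], [0.406, 0.739, -0.538, 0.678], [0.005, -0.59, -0.807, 1.186], [0.0, 0.0, 0.0, 1.0]]
wrist [[0.391, 0.893, 0.222, 0.15], [0.92, -0.379, -0.098, 0.533], [-0.003, 0.242, -0.97, 0.384], [0.0, 0.0, 0.0, 1.0]]
{'time': 0.15, 'joint_positions': array([ 1.06690957e+00,  8.77910463e-02,  1.37191268e+00, -8.95342982e-06,
        1.68359609e+00, -1.03123267e-01]), 'qvel': array([-6.25259886e-05, -1.95800051e-03, -6.16207489e-03,  1.03457170e-03,
        1.78771564e-04,  4.04777985e-04]), 'joint_torque': array([ 2.22771407e-03, -3.40643120e+01, -3.02792680e+01,  7.18656625e-02,
        3.05174687e-02, -1.20512832e-04]), 'tool_pos': array([0.21437896, 0.50603685, 0.20456704]), 'ee_rot': array([-3.13989364e+00, -1.66886170e-04,  2.74082802e+00]), 'wrist_force': array([ 0.69247797,  1.06277872, -0.2000278 ]), 'wrist_torque': array([-0.02589886, -0.07178912,  0.02886541]), 'width': 0.09403428346831495}
```

View pics/scene0.png

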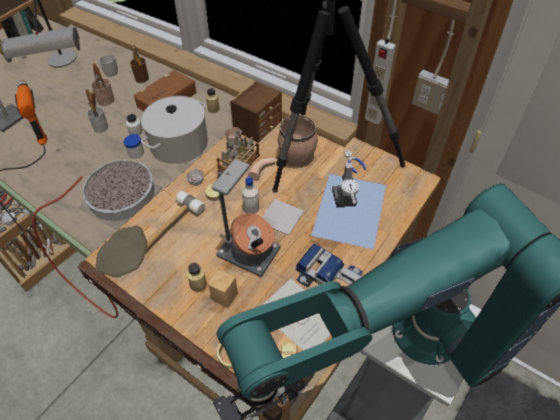

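View pics/side0.png

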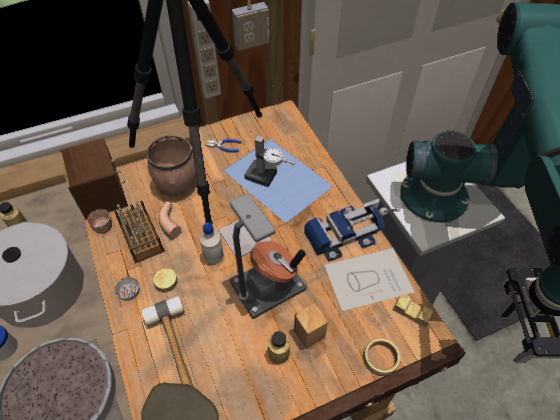

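View pics/wrist0.png

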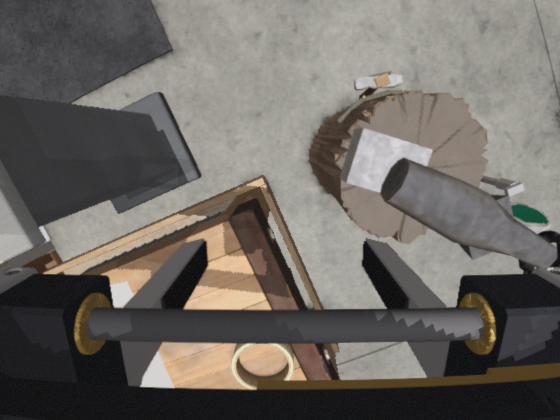

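Run:
```python
import cv2
a=cv2.imread('pics/scene0.png')[140:320,170:400];cv2.imwrite('pics/sceneC.png',cv2.resize(a,None,fx=3.4,fy=3.3,interpolation=2))
a=cv2.imread('pics/side0.png')[125:320,195:355];cv2.imwrite('pics/sideC.png',cv2.resize(a,None,fx=3,fy=3,interpolation=2))
```

```text
(no output)
```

View pics/sceneC.png

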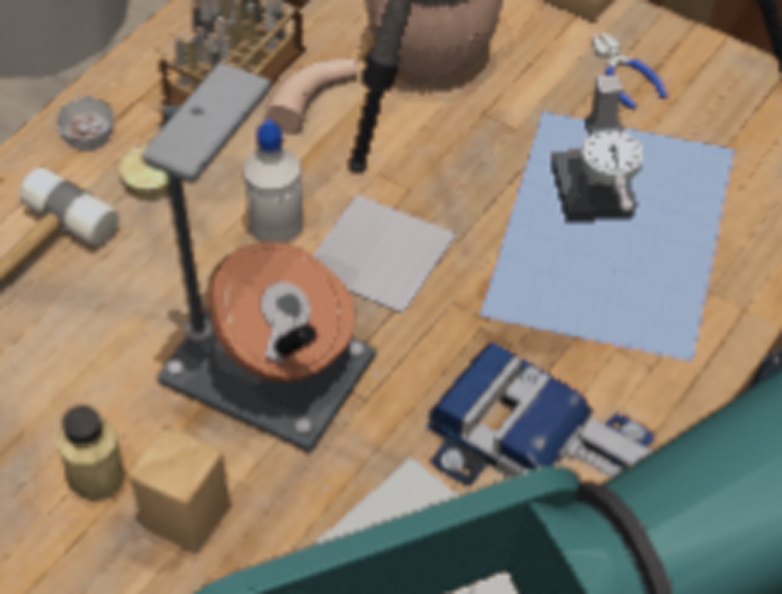

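View pics/sideC.png

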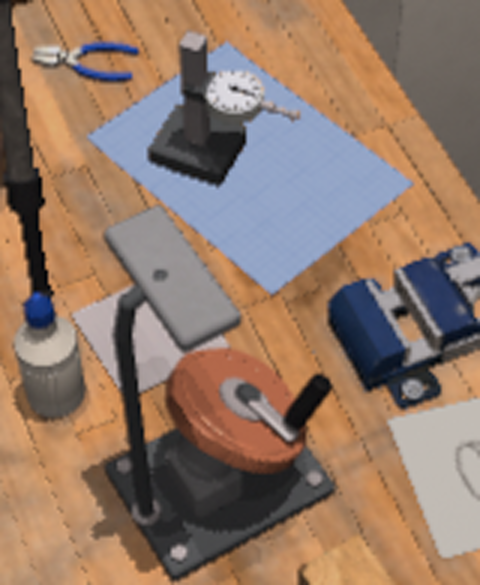

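Run:
```python
from h import *
S=snap('scene');D=snap('side')
sc=lambda x,y:(170+x/3.4,140+y/3.3); sd=lambda x,y:(195+x/3,125+y/3)
for n,p in dict(p1=(362,195),p2=(453,238),p3=(402,308)).items(): print('plate sc',n,plane(S,sc(*p),.004).round(4))
for n,p in dict(l=(75,328),b=(130,390)).items(): print('plate sd',n,plane(D,sd(*p),.004).round(4))
for n,p in dict(f1=(160,375),f2=(307,440),f3=(374,350)).items(): print('stand sc',n,plane(S,sc(*p),.015).round(4))
for n,p in dict(f1=(108,465),f2=(175,570),f3=(335,485)).items(): print('stand sd',n,plane(D,sd(*p),.015).round(4))
def t(n,a,b):
    x,e=tri([ray(S,sc(*a)),ray(D,sd(*b))]);print(n,x.round(4),np.round(e,4))
t('posttop',(607,85),(193,40));t('tip',(628,205),(295,115));t('dial',(613,153),(234,91))
t('knobend',(310,334),(320,382));t('nut',(288,300),(243,390));t('lamp',(205,122),(170,275))
for n,p in dict(a=(553,155),b=(570,220),c=(635,213)).items(): print('foot sc',n,plane(S,sc(*p),.02).round(4))
for n,p in dict(a=(150,155),b=(220,183),c=(245,140)).items(): print('foot sd',n,plane(D,sd(*p),.02).round(4))
```

```text
plate sc p1 [ 0.6534 -0.1489  0.004 ]
plate sc p2 [ 0.5439 -0.1549  0.004 ]
plate sc p3 [ 0.534  -0.0512  0.004 ]
plate sd l [ 0.6602 -0.1271  0.004 ]
plate sd b [ 0.6363 -0.0388  0.004 ]
stand sc f1 [0.6687 0.1539 0.015 ]
stand sc f2 [0.5115 0.1313 0.015 ]
stand sc f3 [0.5218 0.0124 0.015 ]
stand sd f1 [0.6848 0.0346 0.015 ]
stand sd f2 [0.6675 0.155  0.015 ]
stand sd f3 [0.5047 0.1364 0.015 ]
posttop [ 0.4624 -0.2894  0.1693] [0.0007 0.0007]
tip [ 0.3874 -0.2117  0.1091] [0.0016 0.0016]
dial [ 0.4321 -0.2603  0.1136] [0.0001 0.0001]
knobend [0.515  0.1134 0.1639] [0.0007 0.0007]
nut [0.5686 0.0767 0.1314] [0.0004 0.0004]
lamp [0.629  0.0888 0.3437] [0.0004 0.0004]
foot sc a [ 0.516  -0.2994  0.02  ]
foot sc b [ 0.4543 -0.2325  0.02  ]
foot sc c [ 0.4054 -0.2789  0.02  ]
foot sd a [ 0.5158 -0.2928  0.02  ]
foot sd b [ 0.4631 -0.2277  0.02  ]
foot sd c [ 0.4155 -0.2718  0.02  ]
```

>>> {"fn": "servo_tool", "kwargs": {"rows": [[[-0.25,-0.3,-0.3],0],[[-0.55,-0.65,-0.6],0],[[-0.85,-1,-0.6],0]]}}

```text
time: 0.5
tool_pos: [0.2468, 0.407, 0.2575]
ee_rot: [3.135, 0.002, 2.743]
wrist_force: [0.5, 0.2, 0.4]
width: 0.0939
```

Run:
```python
from h import *
S=snap('scene');D=snap('side');W=snap('wrist');print(W['camera_matrix'],W['D'])
def t(n,a,b):
    x,e=tri([ray(S,a),ray(D,b)]);print(n,x.round(4),np.round(e,4))
# legs: planes from two image points
def line(sa,sb,da,db):
    o1,d1=ray(S,sa);_,d2=ray(S,sb);n1=np.cross(d1,d2);o2,e1=ray(D,da);_,e2=ray(D,db);n2=np.cross(e1,e2)
    d=np.cross(n1,n2);d/=np.linalg.norm(d)
    for z in (0,.1,.2,.3,.4,.5):
        A=np.array([n1,n2,[0,0,1]]);print(z,np.linalg.solve(A,[n1@o1,n2@o2,z]).round(3))
line((276,188),(306,80),(207,220),(180,60));print()
line((401,164),(362,55),(257,114),(200,15))
```

```text
[[316.24218651   0.         284.558257  ]
 [  0.         316.24218651 212.44007853]
 [  0.           0.           1.        ]] [-0.07355094  0.          0.          0.          0.        ]
0 [ 0.681 -0.179  0.   ]
0.1 [ 0.673 -0.208  0.1  ]
0.2 [ 0.665 -0.237  0.2  ]
0.3 [ 0.657 -0.266  0.3  ]
0.4 [ 0.649 -0.296  0.4  ]
0.5 [ 0.641 -0.325  0.5  ]

0 [ 0.364 -0.554  0.   ]
0.1 [ 0.401 -0.531  0.1  ]
0.2 [ 0.438 -0.507  0.2  ]
0.3 [ 0.476 -0.484  0.3  ]
0.4 [ 0.513 -0.461  0.4  ]
0.5 [ 0.55  -0.438  0.5  ]
```

>>> {"fn": "servo_tool", "kwargs": {"rows": [[[-0.28,-0.33,0],0],[[-0.57,-0.67,0],0],[[-0.85,-1,0],0]]}}

```text
time: 0.9
tool_pos: [0.277, 0.3058, 0.2524]
ee_rot: [-3.14, -0.001, 2.744]
wrist_force: [0.4, -0.7, 0.8]
width: 0.0939
```

>>> {"fn": "servo_tool", "kwargs": {"rows": [[[-0.28,-0.33,0],0],[[-0.57,-0.67,0],0],[[-0.85,-1,0],0]]}}

```text
time: 1.15
tool_pos: [0.3087, 0.2052, 0.2528]
ee_rot: [-3.141, -0.001, 2.743]
wrist_force: [1.0, 0.4, -0.4]
width: 0.0934
```

>>> {"fn": "servo_tool", "kwargs": {"rows": [[[-0.28,-0.33,0],0],[[-0.57,-0.67,0],0],[[-0.85,-1,0],0]]}}

```text
time: 1.4
tool_pos: [0.3405, 0.1049, 0.2529]
ee_rot: [3.141, -0.001, 2.742]
wrist_force: [0.1, -1.0, -0.1]
width: 0.0941
```

>>> {"fn": "servo_tool", "kwargs": {"rows": [[[-0.28,-0.33,0],0],[[-0.57,-0.67,0],0],[[-0.85,-1,0],0]]}}

```text
time: 1.65
tool_pos: [0.3721, 0.0045, 0.2529]
ee_rot: [3.141, -0.001, 2.742]
wrist_force: [1.4, 0.4, -0.4]
width: 0.0942
```

>>> {"fn": "servo_tool", "kwargs": {"rows": [[[-0.28,-0.33,0],0.08],[[-0.57,-0.67,0],0.15],[[-0.85,-1,0],0.22]]}}

```text
time: 1.9
tool_pos: [0.4038, -0.0959, 0.2527]
ee_rot: [3.141, -0.001, 2.39]
wrist_force: [0.4, 0.5, 0.6]
width: 0.0939
```

Run:
```python
from h import *
o=robot.get_obs();print(o['tool_pos'],o['ee_rot'],o['joint_positions'].round(3))
S=snap('scene','scene1.png');D=snap('side','side1.png');W=snap('wrist','wrist1.png')
```

```text
[ 0.40378528 -0.09589155  0.25270333] [ 3.14113557e+00 -1.09844431e-03  2.39035084e+00] [-3.710e-01 -2.210e-01  1.568e+00  1.000e-03  1.795e+00 -1.190e+00]
```

View pics/wrist1.png

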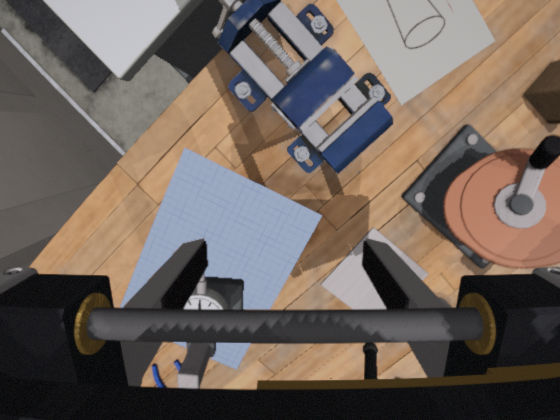

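View pics/side1.png

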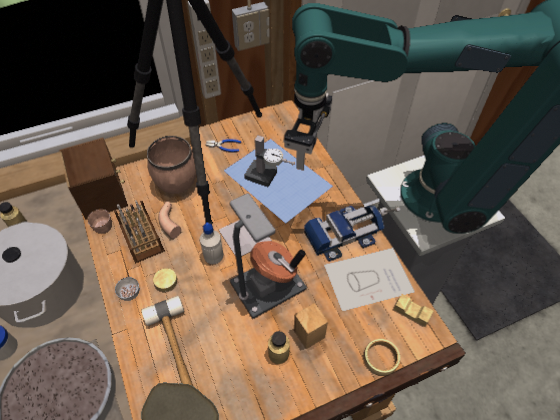

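View pics/scene1.png

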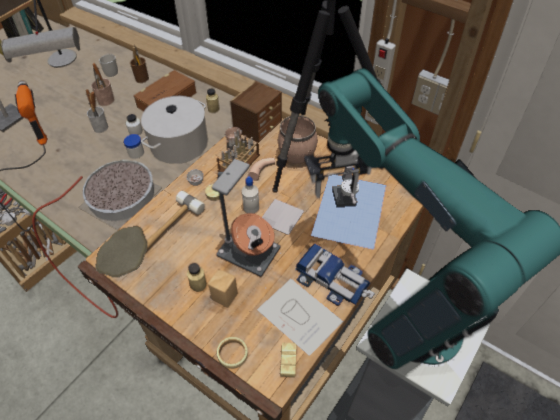

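Run:
```python
import cv2
a=cv2.imread('pics/wrist1.png')
cv2.imwrite('pics/w1a.png',cv2.resize(a[110:300,310:560],None,fx=3.2,fy=3.1,interpolation=2))
cv2.imwrite('pics/w1b.png',cv2.resize(a[260:400,130:270],None,fx=4,fy=4,interpolation=2))
```

```text
(no output)
```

View pics/w1a.png

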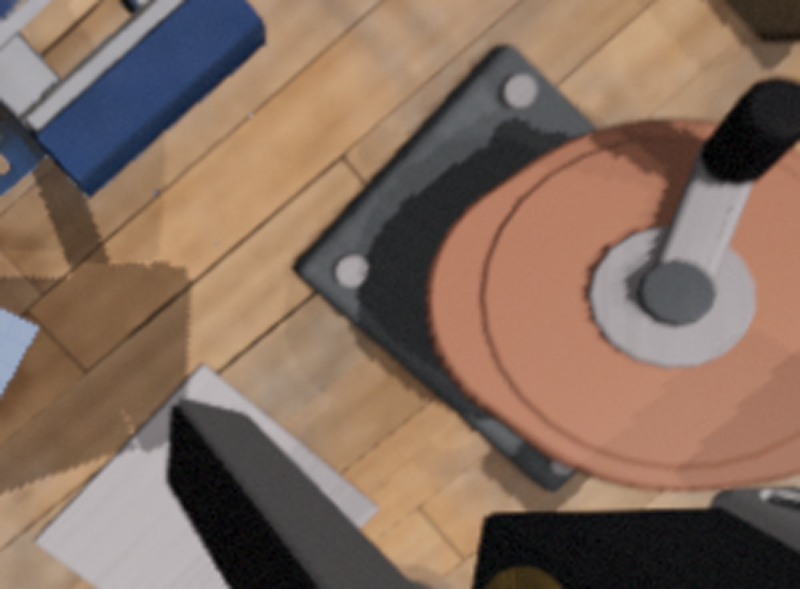

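View pics/w1b.png

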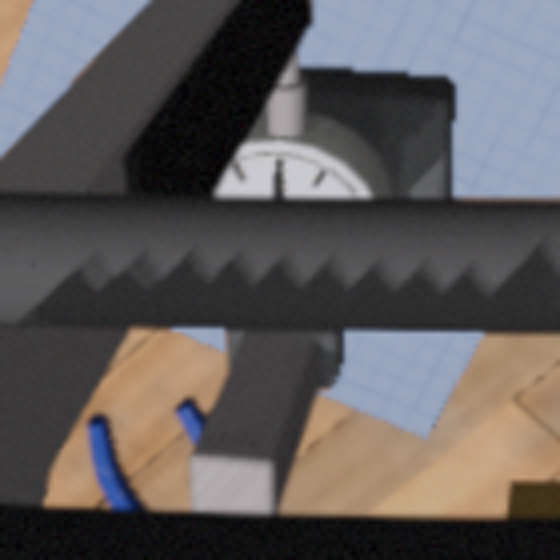

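Run:
```python
from h import *
W=snap('wrist');S=snap('scene');D=snap('side')
w=lambda x,y:(310+x/3.2,110+y/3.1); w2=lambda x,y:(130+x/4,260+y/4)
P={n:plane(W,w(*p),.004)[:2] for n,p in dict(near=(204,365),left=(376,511),right=(36,542)).items()}
print({k:v.round(4) for k,v in P.items()})
e1=P['left']-P['near'];e2=P['near']-P['right']
print('leftedge',np.linalg.norm(e1),np.degrees(np.arctan2(e1[1],e1[0])),'near edge',np.linalg.norm(e2),np.degrees(np.arctan2(e2[1],e2[0]))-90, 'ctr',(P['left']+P['right'])/2)
def yw(v): return np.degrees(np.arctan2(v[1],v[0]))
for z in (.01,.015,.02):
  F={n:plane(W,w(*p),z)[:2] for n,p in dict(nl=(505,45),nr=(297,267),fr=(553,490)).items()}
  print(z,{k:v.round(4) for k,v in F.items()},np.linalg.norm(F['nl']-F['nr']),yw(F['nl']-F['nr'])-90,yw(F['fr']-F['nr']),np.linalg.norm(F['fr']-F['nr']))
  print('mid',(F['nl']+F['fr'])/2)
sc=lambda x,y:(170+x/3.4,140+y/3.3); sd=lambda x,y:(195+x/3,125+y/3)
print('nut',tri([ray(W,w(677,291)),ray(S,sc(288,300)),ray(D,sd(243,390))]))
print('knobend',tri([ray(W,w(770,107)),ray(S,sc(310,334)),ray(D,sd(320,382))]))
print('posttop',tri([ray(W,w2(232,483)),ray(S,sc(607,85)),ray(D,sd(193,40))]), plane(W,w2(232,483),.168))
```

```text
{'near': array([ 0.5323, -0.044 ]), 'left': array([ 0.6454, -0.0305]), 'right': array([ 0.5479, -0.157 ])}
leftedge 0.11385705302897862 6.783107161909294 near edge 0.11404302455639236 7.846696834651226 ctr [ 0.59665995 -0.09375089]
0.01 {'nl': array([0.5063, 0.1392]), 'nr': array([0.5223, 0.014 ]), 'fr': array([0.6919, 0.0374])} 0.12620603342161368 7.268228840929183 7.853305864293797 0.1711982316126756
mid [0.59907758 0.08827612]
0.015 {'nl': array([0.5045, 0.1369]), 'nr': array([0.5203, 0.0132]), 'fr': array([0.6878, 0.0364])} 0.12471048981152821 7.26822884092914 7.853305864293793 0.16916952970037535
mid [0.59616086 0.08665112]
0.02 {'nl': array([0.5027, 0.1347]), 'nr': array([0.5183, 0.0125]), 'fr': array([0.6838, 0.0353])} 0.12321494620144272 7.268228840929183 7.853305864293793 0.16714082778807485
mid [0.59324414 0.08502612]
nut (array([0.56656479, 0.07961059, 0.13381132]), [np.float64(0.004082906204230266), np.float64(0.0018281335521905216), np.float64(0.0028152455367996946)])
knobend (array([0.51427647, 0.11577407, 0.16731026]), [np.float64(0.0015041681762106214), np.float64(0.0014966158588407173), np.float64(0.001756194700912779)])
posttop (array([ 0.46252616, -0.28823121,  0.16930486]), [np.float64(0.001703668296126684), np.float64(0.00043297167759246465), np.float64(0.0015374098018995197)]) [ 0.46295129 -0.28715813  0.168     ]
```

>>> {"fn": "servo_tool", "kwargs": {"rows": [[[-0.4,-0.2,0],0],[[-0.8,-0.4,0],0],[[-1,-0.6,0],0]]}}

```text
time: 2.45
tool_pos: [0.4306, -0.1843, 0.2533]
ee_rot: [3.141, 0.001, 2.399]
wrist_force: [-0.7, -0.0, 0.1]
width: 0.094
```

>>> {"fn": "servo_tool", "kwargs": {"rows": [[[-0.4,-0.2,0],0],[[-0.8,-0.4,0],0],[[-1,-0.6,0],0.045],[[-1,-0.6,0],0.045]]}}

```text
time: 2.78
tool_pos: [0.4559, -0.2756, 0.2522]
ee_rot: [-3.14, -0.001, 2.322]
wrist_force: [-0.4, 0.3, 0.2]
width: 0.0938
```

Run:
```python
from h import *
o=robot.get_obs();print(o['tool_pos'],o['ee_rot'],o['joint_positions'].round(3))
W=snap('wrist','wrist2.png')
```

```text
[ 0.45587757 -0.27560292  0.25224881] [-3.14038686e+00 -9.01592299e-04  2.32222056e+00] [-6.500e-01  4.500e-02  1.323e+00 -1.000e-03  1.774e+00 -1.401e+00]
```

View pics/wrist2.png

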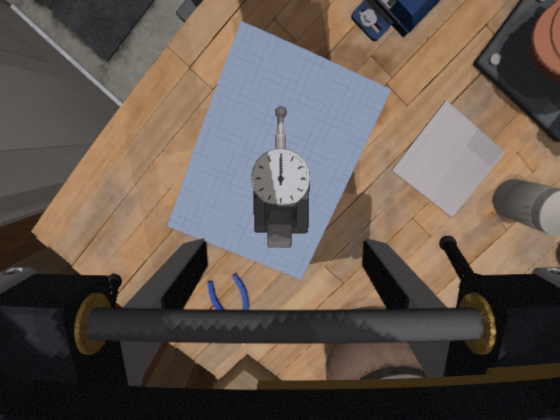

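Run:
```python
from h import *
W=snap('wrist')
t=plane(W,(281,112),.108);p=plane(W,(279,241),.168);d=plane(W,(281,178),.118)
print(t,p,d)
for a in(t-p,d-p,t-d):print(np.degrees(np.arctan2(a[1],a[0])),np.linalg.norm(a[:2]))
C=[plane(W,c,.004)[:2] for c in((446,102),(503,155),(451,216),(393,168))]
print(np.round(C,4),np.mean(C,0),[np.degrees(np.arctan2(*(C[i]-C[i-1])[::-1])) for i in range(4)])
```

```text
[ 0.39067747 -0.21017575  0.108     ] [ 0.46717016 -0.29363514  0.168     ] [ 0.43460466 -0.2570252   0.118     ]
132.50605983972815 0.11321043445169081
131.65393123828377 0.04899795506185993
133.1561780948411 0.06422203238785672
[[ 0.5334 -0.0456]
 [ 0.6458 -0.0334]
 [ 0.6579 -0.142 ]
 [ 0.5458 -0.1545]] [ 0.59570267 -0.09391673] [np.float64(96.51509905661574), np.float64(6.197518530038421), np.float64(-83.62218739480093), np.float64(-173.64094119812174)]
```

>>> {"fn": "servo_tool", "kwargs": {"rows": [[[-0.23,-0.04,0.25],0],[[-0.23,-0.04,0.6],0],[[-0.23,-0.04,1],0]]}}

```text
time: 3.13
tool_pos: [0.4673, -0.2881, 0.1752]
ee_rot: [3.14, 0.005, 2.328]
wrist_force: [-0.2, 0.1, -0.4]
width: 0.0941
```

>>> {"fn": "servo_tool", "kwargs": {"rows": [[[0,0,0.3],0],[[0,0,0.5],0],[[0,0,0.5],0]]}}

```text
time: 3.38
tool_pos: [0.4637, -0.2852, 0.1294]
ee_rot: [-3.141, -0.008, 2.328]
wrist_force: [-0.8, 0.1, -0.6]
width: 0.0939
```

>>> {"fn": "servo_tool", "kwargs": {"rows": [[[0,0,0],0],[[0,0,0],0],[[0,0,0],0],[[0,0,0],0],[[0,0,0],0],[[0,0,0],0]], "grip": 1}}

```text
time: 3.88
tool_pos: [0.4659, -0.2897, 0.1344]
ee_rot: [3.141, 0.001, 2.325]
wrist_force: [0.5, -0.2, 0.1]
width: 0.0573
```

Run:
```python
from h import *
o=robot.get_obs();print(o['time'],o['tool_pos'],o['ee_rot'],o['width'],o['wrist_force'])
W=snap('wrist','wrist3.png')
```

```text
3.8833 [ 0.46587826 -0.28968759  0.13436002] [3.14120437e+00 1.48285796e-03 2.32455111e+00] 0.05733759395299031 [ 0.51099111 -0.16015532  0.13003116]
```

View pics/wrist3.png

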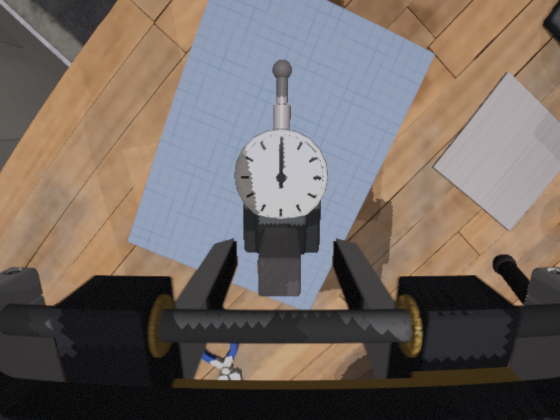

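>>> {"fn": "servo_tool", "kwargs": {"rows": [[[0,0,0],0],[[0,0,0],0],[[0,0,0],0],[[0,0,0],0],[[0,0,0],0],[[0,0,0],0],[[0,0,0],0]]}}

```text
time: 4.52
tool_pos: [0.4648, -0.2901, 0.1334]
ee_rot: [-3.14, -0.0, 2.324]
wrist_force: [-2.8, -1.6, -0.6]
width: 0.0222
```

>>> {"fn": "servo_tool", "kwargs": {"rows": [[[0,0,-0.1],0],[[0,0,-0.3],0],[[0,0,-0.45],0],[[0,0,-0.45],0]]}}

```text
time: 4.85
tool_pos: [0.4668, -0.2896, 0.1713]
ee_rot: [3.14, 0.003, 2.325]
wrist_force: [1.6, 0.0, -8.5]
width: 0.0217
```

Run:
```python
from h import *
o=robot.get_obs();print(o['time'],o['tool_pos'],o['ee_rot'],o['width'],o['wrist_force'])
W=snap('wrist','wrist4.png')
```

```text
4.85 [ 0.46682639 -0.28963425  0.1713136 ] [3.13981327 0.00320078 2.32502577] 0.02171920575422534 [ 1.64864717  0.04772028 -8.51324842]
```

View pics/wrist4.png

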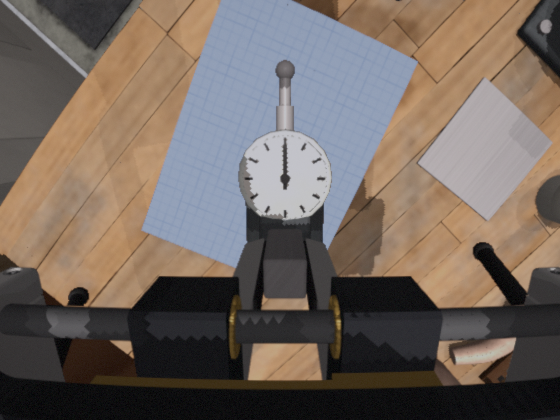

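Run:
```python
from h import *
W=snap('wrist');o=robot.get_obs();y=o['ee_rot'][2];c=np.array([np.cos(y),np.sin(y)])
for uv,h,l in(((285,70),.108,.115),((285,178),.118,.044)):
    p=plane(W,uv,h+o['tool_pos'][2]-.1335)[:2];r=p-o['tool_pos'][:2];print(r@c,r@np.array([-c[1],c[0]]),'post offset',r@c-l)
C=[plane(W,c,.004)[:2] for c in((485,79),(550,145),(487,219),(419,161))];print(np.round(C,4),np.mean(C,0),[np.degrees(np.arctan2(*(C[i]-C[i-1])[::-1])) for i in range(4)])
```

```text
0.10699297378823565 -0.00018334446684926953 post offset -0.008007026211764356
0.0417339998006528 -0.00012587138394616615 post offset -0.0022660001993471957
[[ 0.5337 -0.0497]
 [ 0.6446 -0.0381]
 [ 0.6568 -0.1461]
 [ 0.5463 -0.1588]] [ 0.59534527 -0.09819684] [np.float64(96.55409683426674), np.float64(5.9806849247718015), np.float64(-83.52058547318836), np.float64(-173.41515906596757)]
```

>>> {"fn": "servo_tool", "kwargs": {"rows": [[[0.1,0,-0.4],0],[[0.4,0,-0.8],0],[[0.75,0,-1],0.0]]}}

```text
time: 5.2
tool_pos: [0.4253, -0.2463, 0.2513]
ee_rot: [3.141, 0.003, 2.324]
wrist_force: [0.7, 0.0, -7.1]
width: 0.0218
```

>>> {"fn": "servo_tool", "kwargs": {"rows": [[[0.1,0.2,0],0.07],[[0.2,0.4,0],0.14],[[0.3,0.6,0],0.21],[[0.3,0.8,0],0.28],[[0.3,0.9,0],0.35],[[0.3,1,0],0.405],[[0.3,1,0],0.405]]}}

```text
time: 5.78
tool_pos: [0.467, -0.1716, 0.2478]
ee_rot: [-3.141, -0.003, 1.69]
wrist_force: [0.0, -0.1, -8.9]
width: 0.022
```

Run:
```python
from h import *
o=robot.get_obs();print(o['time'],o['tool_pos'],o['ee_rot'],o['width'],o['wrist_force'])
W=snap('wrist','wrist5.png')
y=o['ee_rot'][2];d=np.array([.5997,-.1273])-o['tool_pos'][:2];print(d@[np.cos(y),np.sin(y)]/.08,d@[np.sin(y),-np.cos(y)]/.08)
```

```text
5.7833 [ 0.46695426 -0.17157472  0.24778247] [-3.14075093e+00 -3.13202392e-03  1.68960473e+00] 0.021951490926078877 [ 4.93980891e-03 -1.16764983e-01 -8.87050547e+00]
0.35285464767941005 1.713222489121769
```

View pics/wrist5.png

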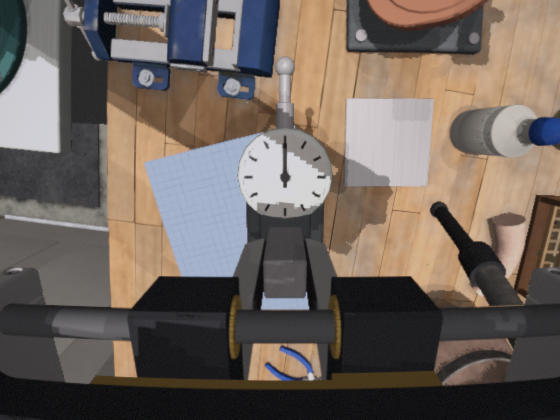

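Run:
```python
from h import *
W=snap('wrist');o=robot.get_obs();im=cv2.imread('pics/wrist5.png')
cv2.imwrite('pics/w5.png',cv2.resize(im[0:210,330:560],None,fx=3.4,fy=2.85,interpolation=2))
g=cv2.cvtColor(im,6)
p=np.array([[346,98],[433,97],[430,187],[348,187]],np.float32).reshape(-1,1,2)
q=cv2.cornerSubPix(g,p.copy(),(4,4),(-1,-1),(3,50,.01)).reshape(-1,2);print(q)
for Q in(p.reshape(-1,2),q):
  C=[plane(W,c,.004)[:2] for c in Q];print(np.round(C,4),np.mean(C,0),[np.degrees(np.arctan2(*(C[i]-C[i-1])[::-1])) for i in range(4)])
```

```text
[[346.69266   98.17611 ]
 [432.73303   98.386345]
 [426.27145  185.0858  ]
 [346.34933  185.60529 ]]
[[ 0.5299 -0.0492]
 [ 0.6425 -0.0323]
 [ 0.6639 -0.1488]
 [ 0.551  -0.1629]] [ 0.59682515 -0.09830438] [np.float64(100.55457004051755), np.float64(8.534387530332992), np.float64(-79.55684736297094), np.float64(-172.86175185891707)]
[[ 0.5308 -0.0493]
 [ 0.6425 -0.034 ]
 [ 0.6581 -0.1469]
 [ 0.5485 -0.1613]] [ 0.59495997 -0.09788074] [np.float64(98.9907452638847), np.float64(7.770797628245515), np.float64(-82.10663027780068), np.float64(-172.48347426797284)]
```

View pics/w5.png

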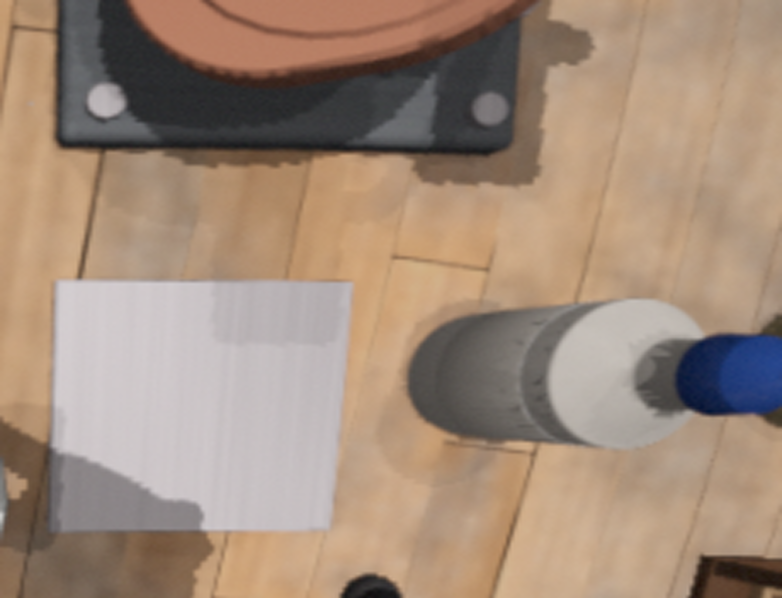

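>>> {"fn": "servo_tool", "kwargs": {"rows": [[[0.1,0.3,0],0],[[0.2,0.6,0],0],[[0.34,0.9,0],0]]}}

```text
time: 6.13
tool_pos: [0.5348, -0.139, 0.249]
ee_rot: [-3.141, 0.001, 1.688]
wrist_force: [0.2, -0.3, -8.4]
width: 0.0217
```

>>> {"fn": "servo_tool", "kwargs": {"rows": [[[0,0.35,0],0],[[0,0.6,0.2],0],[[0,0.8,0.5],0],[[0,0.8,0.8],0],[[0,0.8,1],0],[[0,0.8,1],0],[[0,0.8,1],0]]}}

```text
time: 6.72
tool_pos: [0.5968, -0.1307, 0.1672]
ee_rot: [-3.137, -0.002, 1.689]
wrist_force: [0.2, -0.4, -8.5]
width: 0.0218
```

Run:
```python
from h import *
o=robot.get_obs();print(o['time'],o['tool_pos'],o['ee_rot'],o['width'],o['wrist_force'])
W=snap('wrist','wrist6.png');D=snap('side','side6.png')
y=o['ee_rot'][2];d=np.array([.5954,-.0938])-o['tool_pos'][:2];print(d@[np.cos(y),np.sin(y)]/.08,d@[np.sin(y),-np.cos(y)]/.08)
```

```text
6.7167 [ 0.59679758 -0.13070098  0.16721388] [-3.13673686e+00 -2.02077155e-03  1.68882301e+00] 0.021776193934657437 [ 0.2048057  -0.43988753 -8.48681337]
0.4601103787500788 0.03696668966614675
```

View pics/wrist6.png

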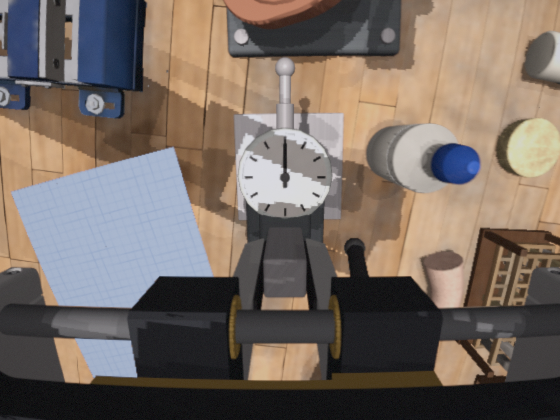

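View pics/side6.png

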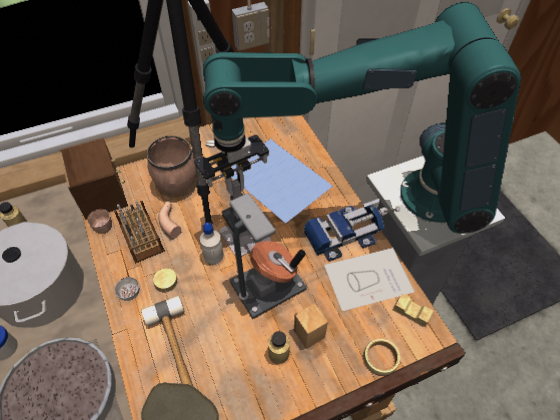

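Run:
```python
from h import *
W=snap('wrist');o=robot.get_obs();y=o['ee_rot'][2];f=np.array([np.cos(y),np.sin(y)]);l=np.array([np.sin(y),-np.cos(y)])
for uv in((236,113),(343,113),(341,218)):
    p=plane(W,uv,.004)[:2];r=p-o['tool_pos'][:2];print(p.round(4),'fwd',r@f,'ty',r@l)
for uv in((285,66),):
    r=plane(W,uv,.108+o['tool_pos'][2]-.1335)[:2]-o['tool_pos'][:2];print('tipc',r@f,r@l)
for uv in((229,50),(399,54)):
    p=plane(W,uv,.015)[:2];r=p-o['tool_pos'][:2];print('stand',p.round(4),'fwd',r@f,'ty',r@l)
```

```text
[ 0.5378 -0.0471] fwd 0.09077395333026794 ty -0.05114792859215828
[ 0.6502 -0.0338] fwd 0.09076872690956705 ty 0.06199161949433879
[ 0.666  -0.1478] fwd -0.02428397132094754 ty 0.06434997381243981
tipc 0.10973876064005175 8.710785416914807e-05
stand [0.5272 0.0122] fwd 0.1508898289181278 ty -0.05476505262142761
stand [0.6957 0.0294] fwd 0.14827645591736338 ty 0.11456907609133075
```

>>> {"fn": "servo_tool", "kwargs": {"rows": [[[0,0.07,0.15],0],[[0,0.07,0.3],0],[[0,0.07,0.3],0],[[0.12,0.07,0.3],0],[[0.24,0.07,0.3],0],[[0.35,0.07,0.3],0],[[0.45,0.07,0.3],0],[[0.45,0.07,0.3],0],[[0.45,0.07,0.3],0],[[0.45,0.07,0.3],0]]}}

```text
time: 7.7
tool_pos: [0.5998, -0.0943, 0.146]
ee_rot: [3.141, 0.001, 1.689]
wrist_force: [-0.4, -0.9, -8.6]
width: 0.0217
```

Run:
```python
from h import *
o=robot.get_obs();print(o['time'],o['tool_pos'],o['ee_rot'],o['width'],o['wrist_force'])
W=snap('wrist','wrist7.png');im=W['pixels'][:,:,::-1]
cv2.imwrite('pics/w7.png',cv2.resize(im[0:240,180:400],None,fx=3,fy=2.5,interpolation=2))
y=o['ee_rot'][2];f=np.array([np.cos(y),np.sin(y)]);l=np.array([np.sin(y),-np.cos(y)])
```

```text
7.7 [ 0.59981093 -0.09426555  0.14599705] [3.14071177e+00 1.23493015e-03 1.68865013e+00] 0.02171134719085086 [-0.40144853 -0.93534452 -8.59602592]
```

View pics/w7.png

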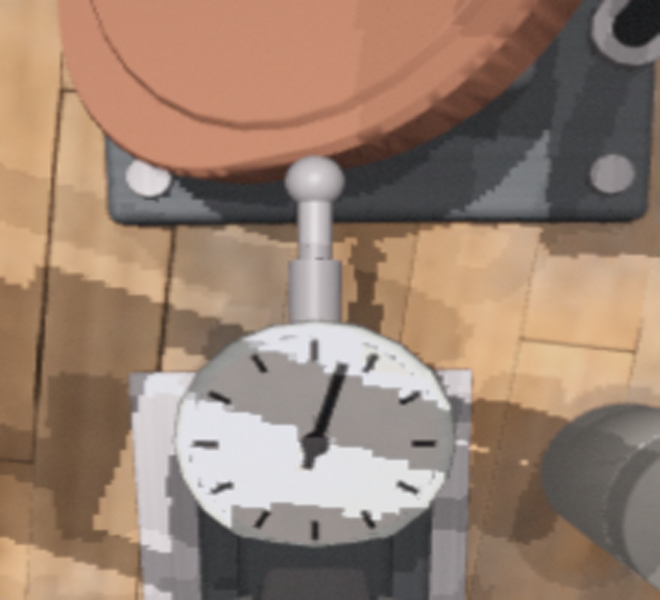

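Run:
```python
from h import *
W=snap('wrist');o=robot.get_obs();y=o['ee_rot'][2];f=np.array([np.cos(y),np.sin(y)]);l=np.array([np.sin(y),-np.cos(y)])
for uv,z in(((223.3,148.8),.004),((337,147.6),.004),((215,88),.015),((396,88),.015)):
    p=plane(W,uv,z)[:2];r=p-o['tool_pos'][:2];print(p.round(4),'fwd',r@f,'ty',r@l)
S=snap('scene','scene7.png')
cv2.imwrite('pics/s7.png',cv2.resize(S['pixels'][140:290,190:340,::-1],None,fx=4,fy=4,interpolation=2))
```

```text
[ 0.5324 -0.0473] fwd 0.05471554118934327 ty -0.061332349793077744
[ 0.6455 -0.033 ] fwd 0.05578176813608818 ty 0.052664251261902495
[0.5223 0.0087] fwd 0.11153261656078918 ty -0.06482576500900813
[0.6908 0.0291] fwd 0.11210249997021758 ty 0.10486879511413136
```

View pics/s7.png

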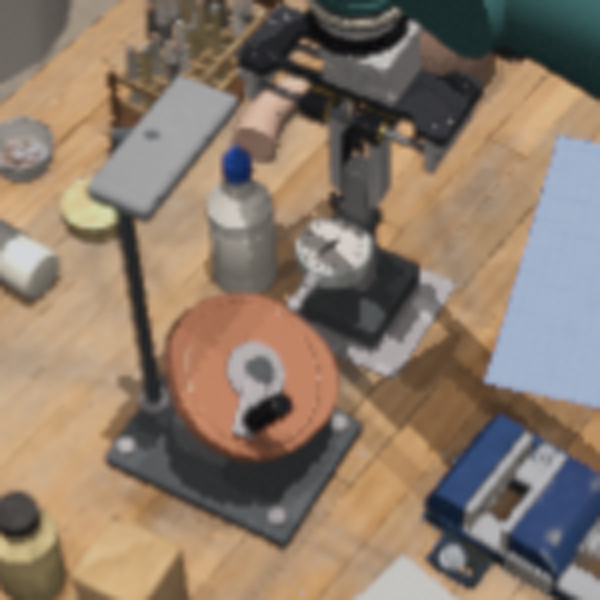

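>>> {"fn": "servo_tool", "kwargs": {"rows": [[[0,-0.025,0.03],0],[[0,-0.025,0.06],0],[[0,-0.025,0.09],0],[[0,-0.025,0.12],0],[[0,-0.025,0.12],0],[[0,-0.025,0.12],0],[[0,-0.025,0.12],0]]}}

```text
time: 8.43
tool_pos: [0.5975, -0.0943, 0.139]
ee_rot: [3.14, 0.001, 1.688]
wrist_force: [-5.1, 1.7, 6.2]
width: 0.0217
```

Run:
```python
from h import *
o=robot.get_obs();print(o['time'],o['tool_pos'],o['ee_rot'],o['width'],o['wrist_force'])
W=snap('wrist','wrist8.png');im=W['pixels'][:,:,::-1]
cv2.imwrite('pics/w8.png',cv2.resize(im[0:240,180:400],None,fx=3,fy=2.5,interpolation=2))
```

```text
8.4333 [ 0.59745401 -0.09434171  0.13895191] [3.14023784e+00 8.73518175e-04 1.68835597e+00] 0.021664289576925306 [-5.12191361  1.73547976  6.16219824]
```

View pics/w8.png

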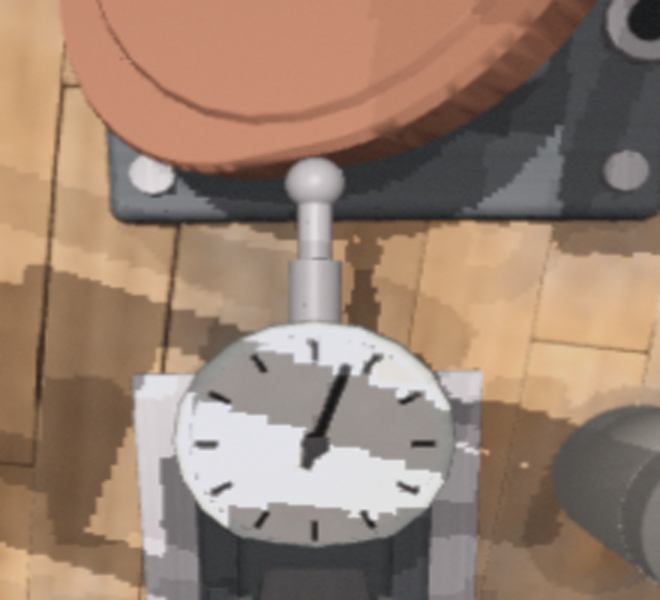

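Run:
```python
from h import *
W=snap('wrist');o=robot.get_obs();y=o['ee_rot'][2];f=np.array([np.cos(y),np.sin(y)]);l=np.array([np.sin(y),-np.cos(y)])
for uv,z in(((224.3,149.6),.004),((340.3,148.8),.004),((216.5,88),.015),((398,88),.015)):
    p=plane(W,uv,z)[:2];r=p-o['tool_pos'][:2];print(p.round(4),'fwd',r@f,'ty',r@l)
```

```text
[ 0.5325 -0.0474] fwd 0.05417281119974345 ty -0.05902445803655076
[ 0.6455 -0.0335] fwd 0.05480563447727954 ty 0.05486684660807129
[0.523  0.0081] fwd 0.11049782615359399 ty -0.06195465230806964
[0.6882 0.0282] fwd 0.11106688081626082 ty 0.10448399872652017
```

>>> {"fn": "servo_tool", "kwargs": {"rows": [[[0,0,-0.06],0],[[0.015,0,-0.06],0],[[0.028,0,-0.06],0],[[0.028,0,-0.04],0],[[0.028,0,-0.02],0],[[0.028,0,0],0],[[0.028,0,0],0]]}}

```text
time: 9.12
tool_pos: [0.5974, -0.0916, 0.139]
ee_rot: [3.14, 0.0, 1.689]
wrist_force: [-4.7, 1.6, 6.6]
width: 0.0216
```

>>> {"fn": "servo_tool", "kwargs": {"rows": [[[0,0,0],0],[[0,0,0],0],[[0,0,0],0],[[0,0,0],0],[[0,0,0],0]], "grip": 0.2}}

```text
time: 9.53
tool_pos: [0.5976, -0.0922, 0.1359]
ee_rot: [3.141, 0.0, 1.688]
wrist_force: [0.6, 0.3, -0.0]
width: 0.0379
```

Run:
```python
from h import *
o=robot.get_obs();print(o['time'],o['tool_pos'],o['ee_rot'],o['width'],o['wrist_force'])
W=snap('wrist','wrist9.png');im=W['pixels'][:,:,::-1]
cv2.imwrite('pics/w9.png',cv2.resize(im[0:300,160:420],None,fx=2.5,fy=2,interpolation=2))
```

```text
9.5333 [ 0.59764803 -0.09221157  0.13589124] [3.14088374e+00 9.48070674e-05 1.68825520e+00] 0.037852285616773805 [ 0.62785504  0.29980508 -0.04537882]
```

View pics/w9.png

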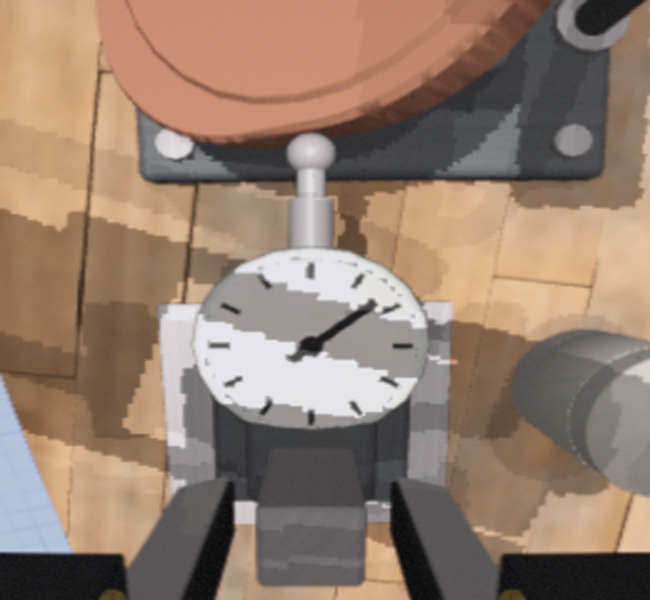

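>>> {"fn": "servo_tool", "kwargs": {"rows": [[[0,0,-0.3],0],[[0,0,-0.6],0],[[0,0,-0.95],0]]}}

```text
time: 9.83
tool_pos: [0.5966, -0.0919, 0.211]
ee_rot: [-3.138, -0.001, 1.688]
wrist_force: [0.9, -0.1, 0.3]
width: 0.0377
```

>>> {"fn": "servo_tool", "kwargs": {"rows": [[[0,-0.3,-0.15],0],[[0,-0.65,-0.25],0],[[0,-1,-0.3],0]]}}

```text
time: 10.08
tool_pos: [0.518, -0.1018, 0.2374]
ee_rot: [3.139, 0.001, 1.689]
wrist_force: [-0.3, -0.1, 0.1]
width: 0.0374
```

>>> {"fn": "servo_tool", "kwargs": {"rows": [[[0,-0.3,0],-0.07],[[0,-0.6,0],-0.14],[[0,-0.8,0],-0.21],[[0,-0.8,0],-0.28],[[0,-0.8,0],-0.35],[[0,-0.8,0],-0.42],[[0,-0.8,0],-0.49],[[0.1,-0.8,0],-0.56],[[0.3,-0.8,0],-0.63],[[0.5,-0.8,0],-0.7],[[0.7,-0.8,0],-0.78],[[0.9,-0.8,0],-0.85]]}}

```text
time: 11.08
tool_pos: [0.4458, -0.0369, 0.2359]
ee_rot: [3.141, 0.0, 3.029]
wrist_force: [0.3, -0.5, -0.4]
width: 0.0375
```

>>> {"fn": "servo_tool", "kwargs": {"rows": [[[0,0,0],-0.08],[[0,0,0],-0.15]], "grip": -0.2}}

```text
time: 11.25
tool_pos: [0.4459, -0.0367, 0.236]
ee_rot: [-3.142, 0.001, -3.016]
wrist_force: [-0.8, 0.6, 0.1]
width: 0.0478
```

Run:
```python
from h import *
o=robot.get_obs();print(o['time'],o['tool_pos'],o['ee_rot'],o['width'],o['joint_positions'].round(2))
for n in('wrist','side','scene'): W=snap(n,n+'10.png')
```

```text
11.25 [ 0.44589962 -0.03666227  0.23602813] [-3.14152111e+00  7.71912110e-04 -3.01641728e+00] 0.04775904901701638 [-0.21 -0.15  1.54  0.    1.75 -1.9 ]
```

View pics/wrist10.png

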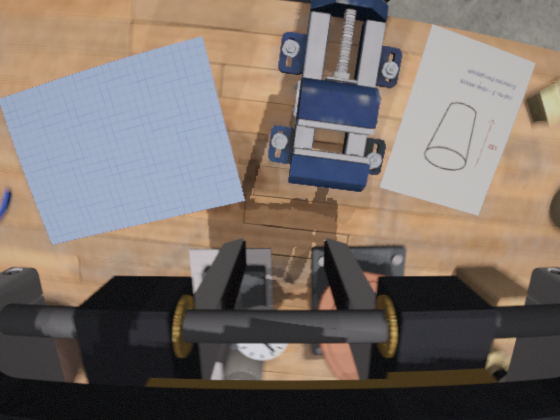

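View pics/side10.png

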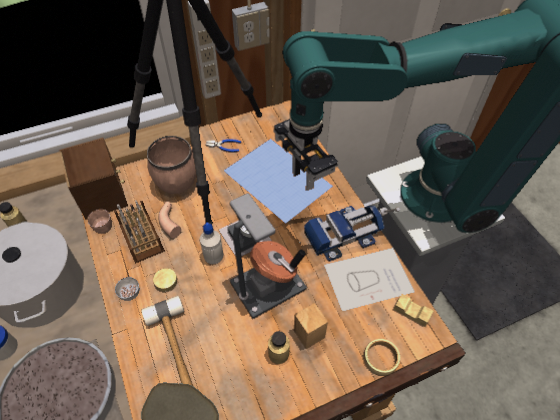

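View pics/scene10.png

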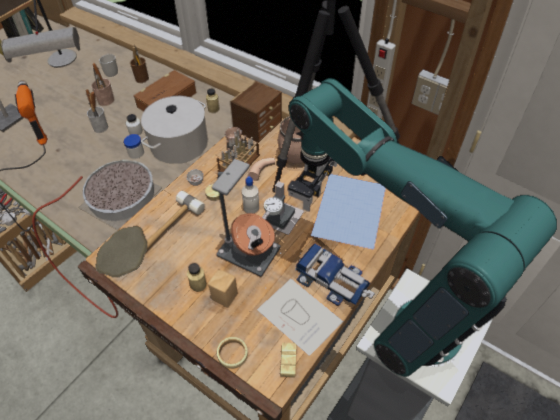

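```bash
cat > rim.py <<'E'
from h import *
yaw=np.radians(7);ex=np.array([np.cos(yaw),np.sin(yaw),0]);ey=np.array([-np.sin(yaw),np.cos(yaw),0]);ez=np.array([0,0,1.])
hub=np.array([.5755,.082,.112]);ax=-.574*ex+.819*ez;u=.819*ex+.574*ez  # u: uphill radial (far), ey: left
def ringpt(a,r,h): # a: angle CCW seen from knob side, 0 = far(u), 90 = left(ey)
    return hub+h*ax+r*(np.cos(a)*u+np.sin(a)*ey)
E
python3 - <<'E'
from rim import *
for n in('scene','side'):
    s=snap(n);im=s['pixels'][:,:,::-1].copy()
    for r,c in((.065,(0,255,0)),(.075,(255,0,0))):
        for h in(.009,):
            P=proj(s,[ringpt(a,r,h) for a in np.radians(np.arange(0,360,5))])
            big=cv2.resize(im,None,fx=6,fy=6,interpolation=2) if r==.065 else big
            for p in P: cv2.circle(big,tuple(int(x) for x in (p+.5)*6-.5),2,c,-1)
    for a in (0,90):
        p=proj(s,[ringpt(np.radians(a),.055,.009)])[0];cv2.circle(big,tuple(int(x) for x in p*6),6,(255,0,255),-1)
    for pt in(hub+.024*ax,hub+np.array([0,0,.220])+.0*ex, ):
        p=proj(s,[pt])[0];cv2.circle(big,tuple(int(x) for x in p*6),5,(0,255,255),-1)
    c=proj(s,[hub])[0];print(c)
    x,y=int(c[0]*6),int(c[1]*6);cv2.imwrite('pics/rim_%s.png'%n,big[y-300:y+280,x-300:x+300])
E
```

```text
[252.08724981 234.87327908]
[274.33208276 261.38159616]
```

View pics/rim_scene.png

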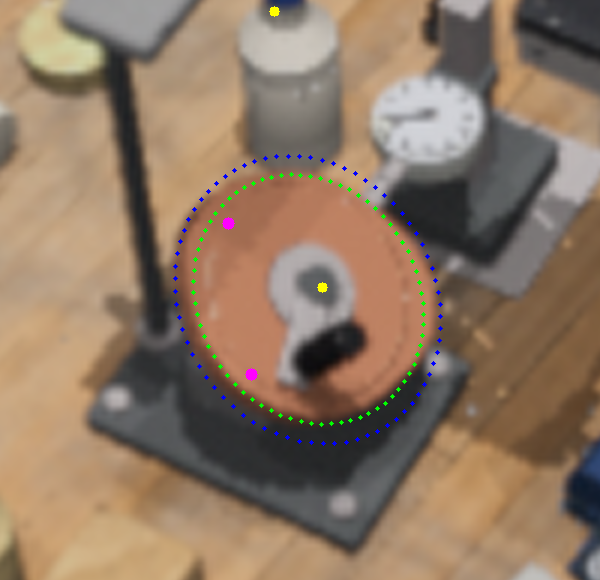

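View pics/rim_side.png

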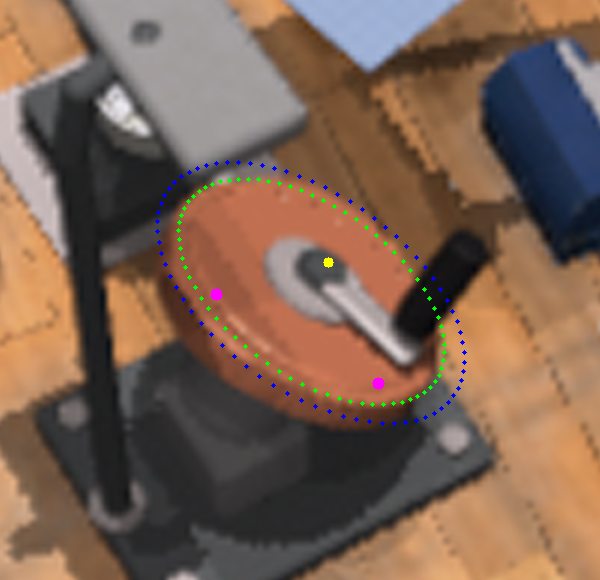

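Run:
```python
from rim import *
S=snap('scene');D=snap('side')
f=lambda c,x,y:((int(c[0]*6)-300+x+.5)/6-.5,(int(c[1]*6)-300+y+.5)/6-.5)
cs=(252.087,234.873);cd=(274.332,261.3816)
def t(n,a,b):
    x,e=tri([ray(S,f(cs,*a)),ray(D,f(cd,*b))]);print(n,x.round(4),np.round(e,4));return x
nut=t('nut',(315,284),(325,264));print('hub',(nut-.024*ax).round(4))
k=t('knobend',(354,338),(470,244)); kb=t('knobbase',(303,366),(410,322))
print('knob ang',[np.degrees(np.arctan2((k-nut)@ey,(k-nut)@u))],'r',np.hypot((k-nut)@ey,(k-nut)@u),(k-nut)@ax+.024)
# lamp corners scene full/ side
im=S['pixels'][:,:,::-1];cv2.imwrite('pics/lampS.png',cv2.resize(im[140:220,190:290],None,fx=6,fy=6,interpolation=2))
im=D['pixels'][:,:,::-1];cv2.imwrite('pics/lampD.png',cv2.resize(im[185:265,210:310],None,fx=6,fy=6,interpolation=2))
```

```text
nut [0.5655 0.0827 0.1373] [0.0004 0.0004]
hub [0.5792 0.0843 0.1176]
knobend [0.5149 0.1155 0.1696] [0.0002 0.0002]
knobbase [0.543  0.121  0.1314] [0.0015 0.0015]
knob ang [np.float64(116.48193250254396)] r 0.04334890660107799 0.07695902695992932
```

View pics/lampS.png

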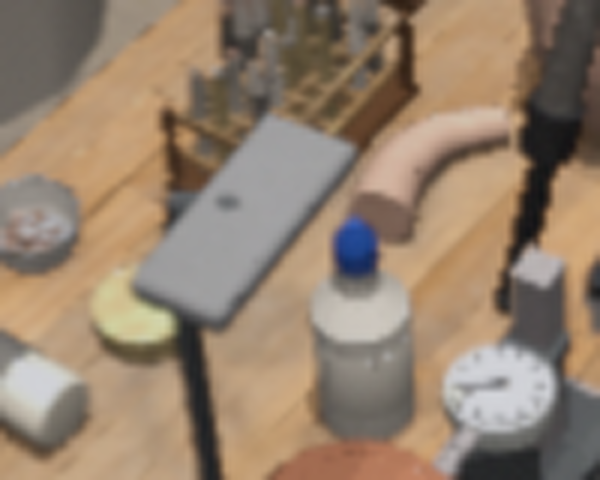

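View pics/lampD.png

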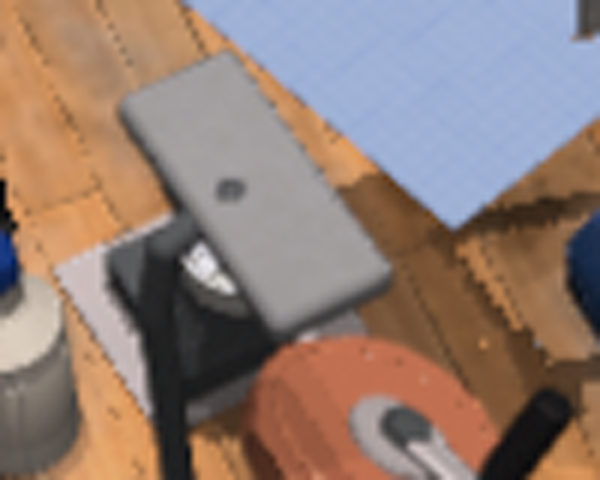

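Run:
```python
from rim import *
S=snap('scene');D=snap('side')
hub=np.array([.5775,.083,.112])
def t(n,a,b):
    x,e=tri([ray(S,(190+(a[0]+.5)/6-.5,140+(a[1]+.5)/6-.5)),ray(D,(210+(b[0]+.5)/6-.5,185+(b[1]+.5)/6-.5))]);r=x-hub;print(n,x.round(4),np.round(e,4),'stand xy',(r@ex).round(4),(r@ey).round(4))
t('fl',(222,320),(388,272));t('fr',(355,150),(230,55));t('screw?',(228,202),(231,188));t('bl',(138,286),(287,330));t('br',(280,118),(122,102))
```

```text
fl [0.5989 0.1408 0.3461] [0.0004 0.0004] stand xy 0.0283 0.0548
fr [0.614  0.0279 0.3475] [0.0009 0.0009] stand xy 0.0295 -0.0591
screw? [0.6373 0.0895 0.3529] [0.0003 0.0003] stand xy 0.0602 -0.0008
bl [0.6407 0.149  0.3475] [0.0013 0.0013] stand xy 0.0708 0.0578
br [0.6575 0.0295 0.344 ] [0.0012 0.0012] stand xy 0.0728 -0.0628
```

```bash
cat > dial.py <<'E'
from rim import *
# post placed at approx; dial centre guess
def rect(s,c,half=.034,n=340):
    f=-ex*0; fy=ey; fx=ex   # image up = plunger dir (ey), right = ex
    g=np.linspace(-half,half,n)
    X,Y=np.meshgrid(g,-g)
    P=c+X[...,None]*ex+Y[...,None]*ey
    q=proj(s,P).reshape(n,n,2).astype(np.float32)
    return cv2.remap(np.ascontiguousarray(s['pixels'][:,:,::-1]),q[...,0],q[...,1],cv2.INTER_CUBIC)
def read(s,c,fn=None,half=.034,n=340):
    im=rect(s,c,half,n);g=cv2.cvtColor(im,6).astype(float)
    cc=(n-1)/2;mm=n/(2*half*1000)
    best=[]
    ang=np.radians(np.arange(0,360,1))
    prof=[]
    for a in ang:
        r=np.arange(4,17,.5)*mm
        x=cc+r*np.sin(a);y=cc-r*np.cos(a)
        prof.append(cv2.remap(g.astype(np.float32),x.astype(np.float32)[None],y.astype(np.float32)[None],1).mean())
    prof=np.array(prof);ps=np.convolve(np.r_[prof[-8:],prof,prof[:8]],np.ones(17)/17,'valid')
    i=int(ps.argmin())
    # centroid of darkness
    k=np.arange(-25,26);w=np.clip(np.median(prof)-prof[(i+k)%360],0,None)
    a=(i+(k*w).sum()/w.sum())
    if fn: 
        cv2.line(im,(int(cc),int(cc)),(int(cc+100*np.sin(np.radians(a))),int(cc-100*np.cos(np.radians(a)))),(0,0,255),1);cv2.imwrite('pics/'+fn,cv2.resize(im,(400,400)))
    return a, np.radians(a)/110*1000
E
python3 - <<'E'
from dial import *
S=snap('scene')
# dial centre: pixel in lampS crop (500,386)
c=plane(S,(190+500.5/6-.5,140+386.5/6-.5),.122);print(c, (c-np.array([.5957,-.096,0]))@ey,(c-np.array([.5957,-.096,0]))@ex)
print(read(S,c,'d0.png'))
np.save('dc.npy',c)
E
```

```text
[ 0.59110048 -0.04659356  0.122     ] 0.04959870779782519 0.001455894880573975
(np.float64(61.011678750075255), np.float64(9.680497057798833))
```

View pics/d0.png

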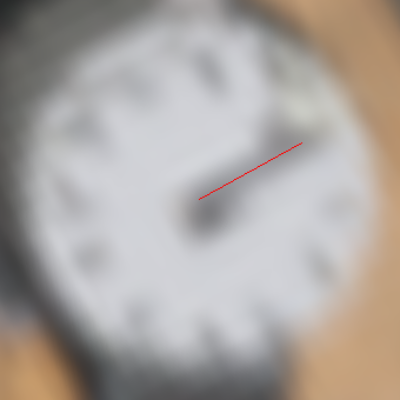

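>>> {"fn": "servo_tool", "kwargs": {"rows": [[[-0.2,0.35,0],0],[[-0.4,0.65,0],0],[[-0.6,0.95,0],0]]}}

```text
time: 12.0
tool_pos: [0.4851, 0.0442, 0.2361]
ee_rot: [-3.142, 0.001, -3.026]
wrist_force: [1.1, -0.4, 1.4]
width: 0.0564
```

>>> {"fn": "servo_tool", "kwargs": {"rows": [[[-0.2,0.35,0],0],[[-0.4,0.65,0],0],[[-0.5,0.83,0],0],[[-0.5,0.83,0],0]]}}

```text
time: 12.33
tool_pos: [0.5172, 0.117, 0.2351]
ee_rot: [3.14, -0.001, -3.021]
wrist_force: [-0.3, -1.1, 0.2]
width: 0.0564
```

Run:
```python
from dial import *
np.save('dc.npy',np.load('dc.npy')+.0012*ex-.0017*ey)
o=robot.get_obs();print(o['time'],o['tool_pos'],o['ee_rot'],o['width'])
S=snap('scene');W=snap('wrist','wrist11.png');D=snap('side')
cv2.imwrite('pics/c11.png',np.hstack([cv2.resize(S['pixels'][150:300,180:330,::-1],(400,400)),cv2.resize(D['pixels'][170:320,210:360,::-1],(400,400))]))
print(read(S,np.load('dc.npy'),'d1.png'))
```

```text
12.3333 [0.51724316 0.11701151 0.23508262] [ 3.14028412e+00 -7.76262085e-04 -3.02066819e+00] 0.056367397155956366
(np.float64(51.94440586414736), np.float64(8.241826457469289))
```

View pics/c11.png

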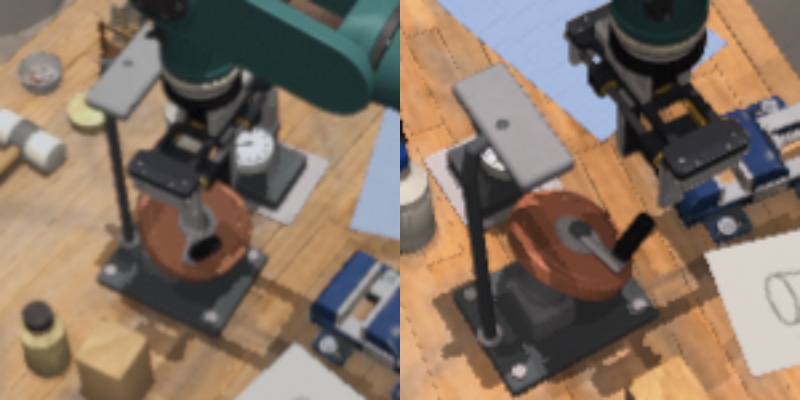

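View pics/wrist11.png

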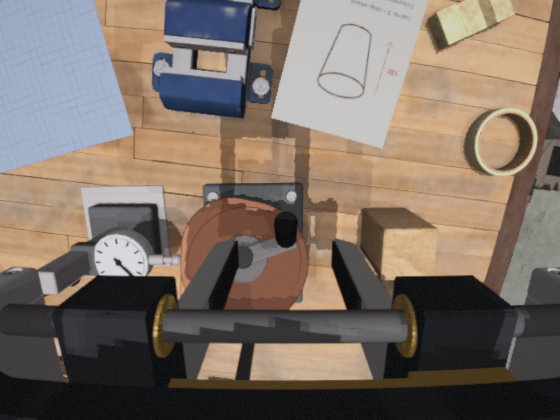

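>>> {"fn": "servo_tool", "kwargs": {"rows": [[[0.02,-0.01,0.35],0],[[0.03,-0.01,0.7],0],[[0.03,-0.01,1],0],[[0.03,-0.01,1],0]]}}

```text
time: 12.82
tool_pos: [0.5106, 0.1114, 0.1503]
ee_rot: [-3.141, -0.011, -3.026]
wrist_force: [-0.4, -0.2, -0.4]
width: 0.0566
```

Run:
```python
from dial import *
o=robot.get_obs();print(o['time'],o['tool_pos'],o['ee_rot'],o['width'],o['wrist_force'])
S=snap('scene');W=snap('wrist','wrist12.png');D=snap('side')
cv2.imwrite('pics/c12.png',np.hstack([cv2.resize(S['pixels'][150:300,180:330,::-1],(400,400)),cv2.resize(D['pixels'][170:320,210:360,::-1],(400,400))]))
```

```text
12.8167 [0.51055148 0.11142891 0.15029842] [-3.14134729 -0.01052223 -3.02611893] 0.056586424922760704 [-0.42821913 -0.20581655 -0.39846001]
```

View pics/c12.png

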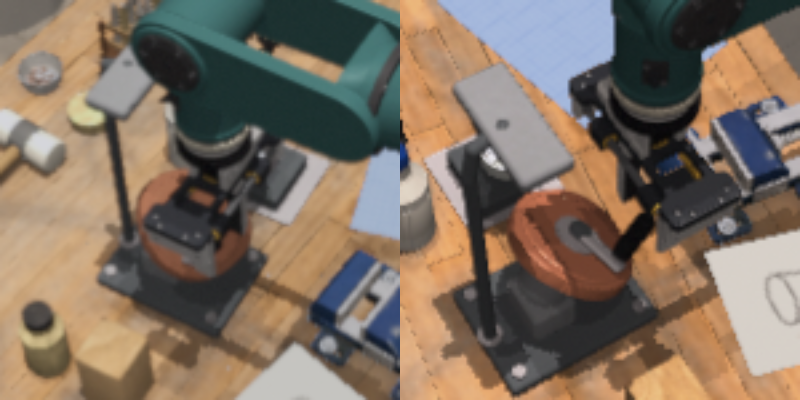

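View pics/wrist12.png

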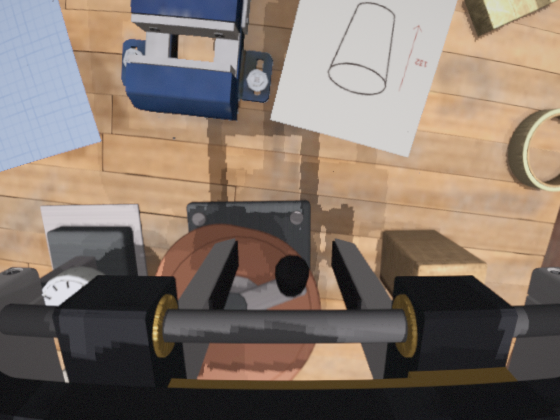

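>>> {"fn": "servo_tool", "kwargs": {"rows": [[[-0.05,0.02,0.02],0],[[-0.05,0.02,0.02],0],[[-0.05,0.02,0.02],0],[[-0.05,0.02,0.02],0],[[-0.05,0.02,0.02],0],[[-0.05,0.02,0.02],0],[[-0.05,0.02,0.02],0]], "grip": 1}}

```text
time: 13.55
tool_pos: [0.518, 0.1164, 0.1546]
ee_rot: [3.139, 0.0, -3.023]
wrist_force: [-0.4, 3.0, 1.0]
width: 0.0195
```

```bash
cat > arc.py <<'E'
from dial import *
import sys
def plan(a0,a1,step,off=0):
    # relative moves in tool units from knob angle a0 to a1 (deg), tool x≈-ex, y≈ey, z down
    for a in list(np.arange(a0,a1,step))[1:]+[a1]:
        d=.045*((np.cos(np.radians(a))-np.cos(np.radians(a0)))*u+(np.sin(np.radians(a))-np.sin(np.radians(a0)))*ey)
        print(a,np.round([-d@ex/.08,d@ey/.08,-d[2]/.08],2).tolist())
E
python3 - <<'E'
from arc import *
o=robot.get_obs();print(o['time'],o['tool_pos'],o['ee_rot'],o['width'],o['wrist_force'])
r=o['tool_pos']-np.array([.5775,.083,.112]);print('stand',r@ex,r@ey,r[2])
for a0 in(100,110,120): print(a0);plan(a0,a0+65,13)
E
```

```text
13.55 [0.51798416 0.11637291 0.15458673] [ 3.13932261e+00  4.02140616e-04 -3.02331926e+00] 0.019456850568480746 [-0.3586805   3.01973188  1.03387896]
stand -0.05500508480831857 0.04037731348054762 0.04258673350484911
100
113 [0.1, -0.04, 0.07]
126 [0.19, -0.1, 0.13]
139 [0.27, -0.18, 0.19]
152 [0.33, -0.29, 0.23]
165 [0.36, -0.41, 0.26]
110
123 [0.09, -0.06, 0.07]
136 [0.17, -0.14, 0.12]
149 [0.24, -0.24, 0.17]
162 [0.28, -0.35, 0.2]
175 [0.3, -0.48, 0.21]
120
133 [0.08, -0.08, 0.06]
146 [0.15, -0.17, 0.11]
159 [0.2, -0.29, 0.14]
172 [0.23, -0.41, 0.16]
185 [0.23, -0.54, 0.16]
```

Run:
```python
from arc import *
plan(116,186,10)
```

```text
126 [0.07, -0.05, 0.05]
136 [0.13, -0.11, 0.09]
146 [0.18, -0.19, 0.13]
156 [0.22, -0.28, 0.15]
166 [0.25, -0.37, 0.17]
176 [0.26, -0.47, 0.18]
186 [0.26, -0.56, 0.18]
```

>>> {"fn": "servo_tool", "kwargs": {"rows": [[[0.07,-0.05,0.06],0],[[0.13,-0.11,0.11],0],[[0.18,-0.19,0.16],0],[[0.22,-0.28,0.19],0],[[0.25,-0.37,0.22],0],[[0.26,-0.47,0.23],0],[[0.26,-0.56,0.23],0],[[0.26,-0.56,0.23],0],[[0.26,-0.56,0.23],0]]}}

```text
time: 14.3
tool_pos: [0.5001, 0.0673, 0.1375]
ee_rot: [-3.14, -0.005, -3.025]
wrist_force: [-9.2, -0.8, 9.6]
width: 0.0194
```

Run:
```python
from arc import *
o=robot.get_obs();print(o['time'],o['tool_pos'],o['ee_rot'],o['width'],o['wrist_force'])
r=o['tool_pos']-np.array([.5775,.083,.112]);print('stand',r@ex,r@ey,r[2])
S=snap('scene');W=snap('wrist','wrist13.png');D=snap('side')
cv2.imwrite('pics/c13.png',np.hstack([cv2.resize(S['pixels'][150:300,180:330,::-1],(400,400)),cv2.resize(D['pixels'][170:320,210:360,::-1],(400,400))]))
```

```text
14.3 [0.5000936  0.06730572 0.13751323] [-3.1403983  -0.00496151 -3.02453521] 0.019406224619888456 [-9.20145311 -0.81541161  9.61756066]
stand -0.07874207510287298 -0.006143829465503235 0.025513230914154986
```

View pics/c13.png

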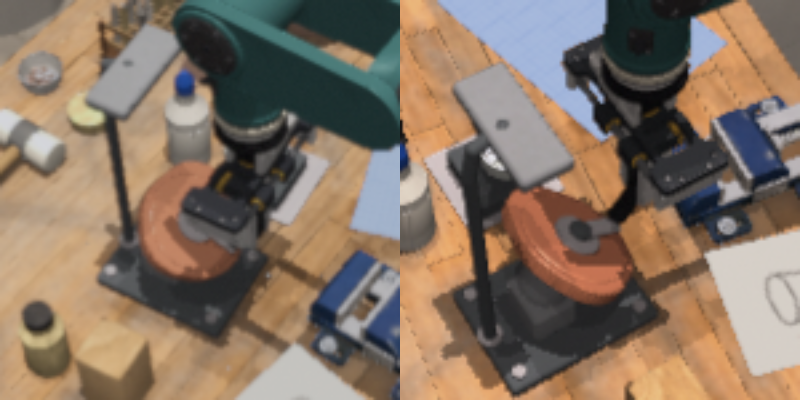

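View pics/wrist13.png

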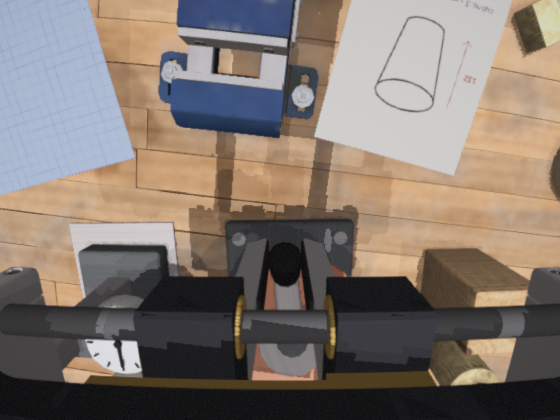

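Run:
```python
from arc import *
W=snap('wrist');c=np.load('dc.npy');print(c,proj(W,[c]))
im=rect(W,c);cv2.imwrite('pics/d13.png',cv2.resize(im,(400,400)))
```

```text
[ 0.59249871 -0.04813465  0.122     ] [[115.91113483 343.35827695]]
```

View pics/d13.png

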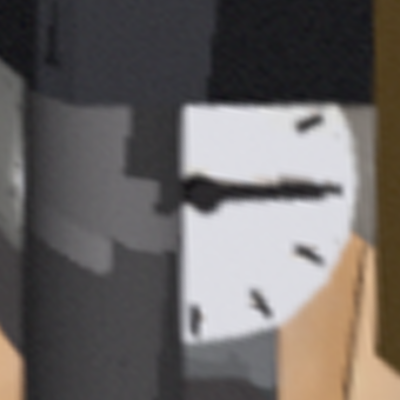

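Run:
```python
from arc import *
plan(188,208,10);plan(208,228,10);plan(228,248,10);plan(248,268,10);plan(268,288,10);plan(288,308,10)
```

```text
198 [-0.02, -0.1, -0.01]
208 [-0.05, -0.19, -0.03]
218 [-0.04, -0.08, -0.03]
228 [-0.1, -0.15, -0.07]
238 [-0.06, -0.06, -0.04]
248 [-0.14, -0.1, -0.1]
258 [-0.08, -0.03, -0.05]
268 [-0.16, -0.04, -0.11]
278 [-0.08, 0.01, -0.06]
288 [-0.16, 0.03, -0.11]
298 [-0.07, 0.04, -0.05]
308 [-0.14, 0.09, -0.1]
```

>>> {"fn": "servo_tool", "kwargs": {"rows": [[[-0.02,-0.1,-0.03],0],[[-0.05,-0.19,-0.06],0],[[-0.05,-0.19,-0.06],0]]}}

```text
time: 14.75
tool_pos: [0.5057, 0.0522, 0.1402]
ee_rot: [-3.14, -0.007, -3.025]
wrist_force: [-5.5, -2.0, 2.9]
width: 0.0195
```

```bash
cat > look.py <<'E'
from arc import *
import sys
n=sys.argv[1]
o=robot.get_obs();print(o['time'],o['tool_pos'].round(4),o['ee_rot'].round(3),o['width'].round(4),o['wrist_force'].round(1))
r=o['tool_pos']-np.array([.5775,.083,.112]);print('stand',(r@ex).round(4),(r@ey).round(4),r[2].round(4),'tilt ang est',np.degrees(np.arcsin(np.clip(r@ey/.045,-1,1))))
W=snap('wrist','wrist%s.png'%n);c=np.load('dc.npy')
im=cv2.resize(rect(W,c),(400,400));w=cv2.resize(W['pixels'][:,:,::-1],(533,400));cv2.imwrite('pics/L%s.png'%n,np.hstack([im,w])[:, :800])
E
python3 look.py 14
```

```text
Traceback (most recent call last):
  File "look.py", line 4, in <module>
    o=robot.get_obs();print(o['time'],o['tool_pos'].round(4),o['ee_rot'].round(3),o['width'].round(4),o['wrist_force'].round(1))
                                                                                  ^^^^^^^^^^^^^^^^
AttributeError: 'float' object has no attribute 'round'
```

```bash
sed -i "s/o\['width'\].round(4)/round(o['width'],4)/" look.py; python3 look.py 14
```

```text
14.75 [0.5057 0.0522 0.1402] [-3.14  -0.007 -3.025] 0.0195 [-5.5 -2.   2.9]
stand -0.075 -0.0218 0.0282 tilt ang est -29.03769732614953
```

View pics/L14.png

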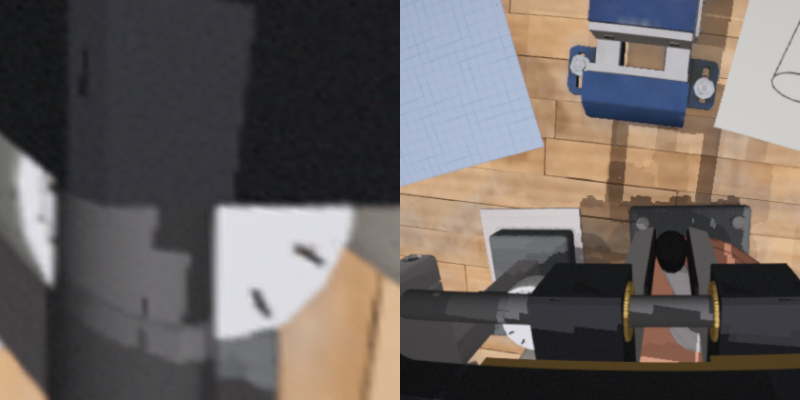

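Run:
```python
from dial import *
S=snap('scene');D=snap('side')
cv2.imwrite('pics/c15.png',np.hstack([cv2.resize(S['pixels'][150:300,200:350,::-1],(400,400)),cv2.resize(D['pixels'][170:320,190:340,::-1],(400,400))]))
```

```text
(no output)
```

View pics/c15.png

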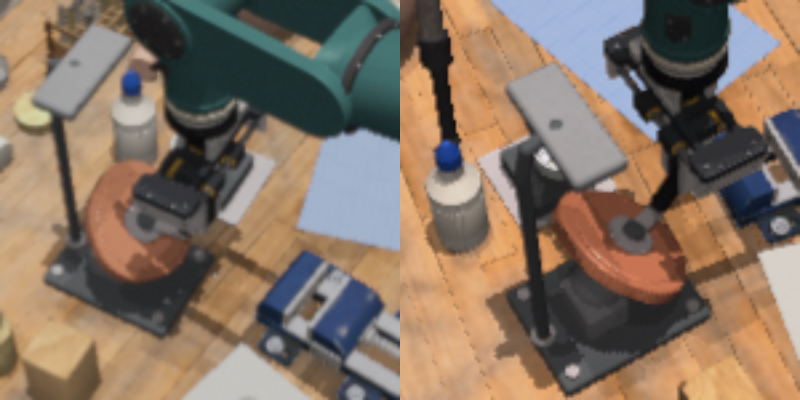

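>>> {"fn": "servo_tool", "kwargs": {"rows": [[[0,0,0],0],[[0,0,0],0],[[0,0,-0.35],0],[[0,0.1,-0.7],0],[[-0.1,0.25,-1],0],[[-0.3,0.4,-1],0],[[-0.3,0.4,-1],0]], "grip": 0.25}}

```text
time: 15.48
tool_pos: [0.5311, 0.09, 0.2227]
ee_rot: [3.141, 0.006, -3.022]
wrist_force: [-0.7, -0.5, -0.9]
width: 0.0351
```

```bash
python3 look.py 16
```

```text
15.4833 [0.5311 0.09   0.2227] [ 3.141  0.006 -3.022] 0.0351 [-0.7 -0.5 -0.9]
stand -0.0452 0.0126 0.1107 tilt ang est 16.31541867967517
```

View pics/L16.png

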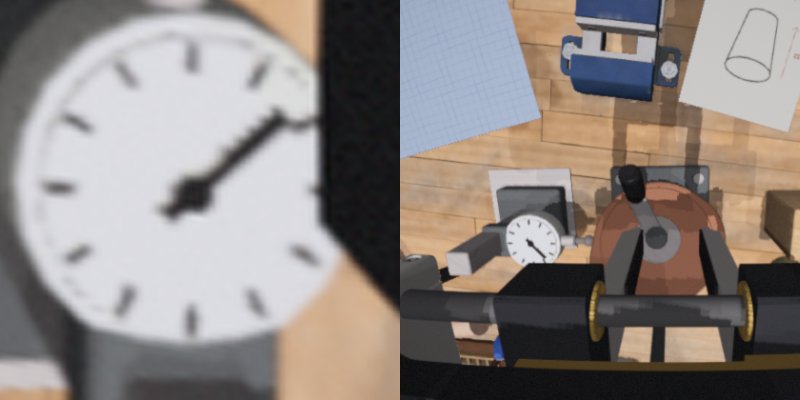

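>>> {"fn": "servo_tool", "kwargs": {"rows": [[[0.3,-0.2,0],0],[[0.3,-0.4,0.2],0],[[0.3,-0.4,0.5],0],[[0.3,-0.4,0.8],0],[[0.3,-0.4,1],0],[[0.3,-0.4,1],0]]}}

```text
time: 16.03
tool_pos: [0.5045, 0.0529, 0.135]
ee_rot: [3.141, -0.011, -3.025]
wrist_force: [-0.2, -0.2, -0.7]
width: 0.0353
```

>>> {"fn": "servo_tool", "kwargs": {"rows": [[[0,0,0.03],0],[[0,0,0.03],0],[[0,0,0.03],0],[[0,0,0.03],0]], "grip": 1}}

```text
time: 16.37
tool_pos: [0.509, 0.0531, 0.1394]
ee_rot: [-3.14, 0.002, -3.024]
wrist_force: [0.3, -2.5, -0.9]
width: 0.0193
```

```bash
python3 look.py 17; python3 -c "
from arc import *
plan(209,269,10)"
```

```text
16.3667 [0.509  0.0531 0.1394] [-3.140e+00  2.000e-03 -3.024e+00] 0.0193 [ 0.3 -2.5 -0.9]
stand -0.0716 -0.0213 0.0274 tilt ang est -28.25021896315955
219 [-0.04, -0.08, -0.03]
229 [-0.1, -0.15, -0.07]
239 [-0.17, -0.21, -0.12]
249 [-0.24, -0.25, -0.17]
259 [-0.32, -0.28, -0.22]
269 [-0.39, -0.29, -0.28]
```

View pics/L17.png

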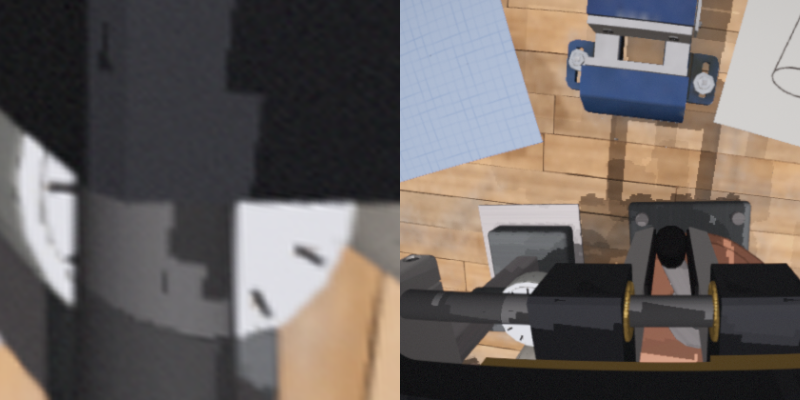

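>>> {"fn": "servo_tool", "kwargs": {"rows": [[[-0.04,-0.08,-0.03],0],[[-0.1,-0.15,-0.07],0],[[-0.17,-0.21,-0.12],0],[[-0.24,-0.25,-0.17],0],[[-0.24,-0.25,-0.17],0],[[-0.24,-0.25,-0.17],0]]}}

```text
time: 16.92
tool_pos: [0.5311, 0.0337, 0.1529]
ee_rot: [-3.138, 0.001, -3.026]
wrist_force: [-2.4, -4.6, -0.3]
width: 0.0192
```

>>> {"fn": "servo_tool", "kwargs": {"rows": [[[0,0,0],0],[[0,0,0],0],[[0,0,-0.35],0],[[0,0.1,-0.7],0],[[-0.1,0.35,-1],0],[[-0.1,0.5,-1],0],[[-0.1,0.5,-1],0]], "grip": 0.25}}

```text
time: 17.5
tool_pos: [0.5345, 0.0791, 0.2343]
ee_rot: [3.14, 0.006, -3.021]
wrist_force: [-0.6, -0.1, -1.6]
width: 0.0353
```

```bash
python3 look.py 18; python3 -c "
from arc import *
plan(249,319,10)"
```

```text
17.5 [0.5345 0.0791 0.2343] [ 3.14   0.006 -3.021] 0.0353 [-0.6 -0.1 -1.6]
stand -0.0431 0.0014 0.1223 tilt ang est 1.7355901999017598
259 [-0.08, -0.03, -0.05]
269 [-0.16, -0.04, -0.11]
279 [-0.24, -0.03, -0.17]
289 [-0.32, -0.01, -0.22]
299 [-0.39, 0.03, -0.27]
309 [-0.46, 0.09, -0.32]
319 [-0.51, 0.16, -0.36]
```

View pics/L18.png

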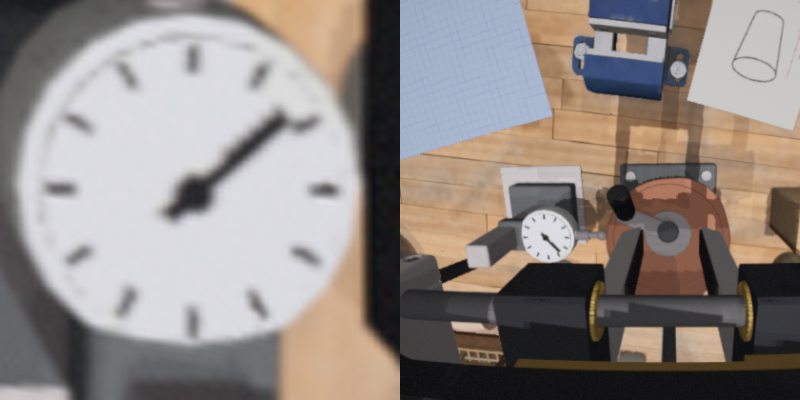

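>>> {"fn": "servo_tool", "kwargs": {"rows": [[[0.1,-0.25,0],0],[[0.1,-0.5,0.2],0],[[0.1,-0.5,0.5],0],[[0.1,-0.5,0.8],0],[[0.1,-0.5,1.02],0],[[0.1,-0.5,1.02],0]]}}

```text
refused, shift out of range in row 5
```

>>> {"fn": "servo_tool", "kwargs": {"rows": [[[0,0,0],0],[[0,0,0],0],[[0,0,0],0],[[0,0,0],0],[[-0.08,-0.03,-0.05],0],[[-0.16,-0.04,-0.11],0],[[-0.24,-0.03,-0.17],0],[[-0.32,-0.01,-0.22],0],[[-0.39,0.03,-0.27],0],[[-0.39,0.03,-0.27],0],[[-0.39,0.03,-0.27],0]], "grip": 1}}

```text
time: 18.47
tool_pos: [0.5643, 0.0832, 0.2537]
ee_rot: [3.142, 0.0, -3.023]
wrist_force: [-0.1, 0.0, 0.1]
width: 0.0006
```

```bash
python3 look.py 19
```

```text
18.4667 [0.5643 0.0832 0.2537] [ 3.142  0.    -3.023] 0.0006 [-0.1  0.   0.1]
stand -0.0131 0.0018 0.1417 tilt ang est 2.2469493734744335
```

View pics/L19.png

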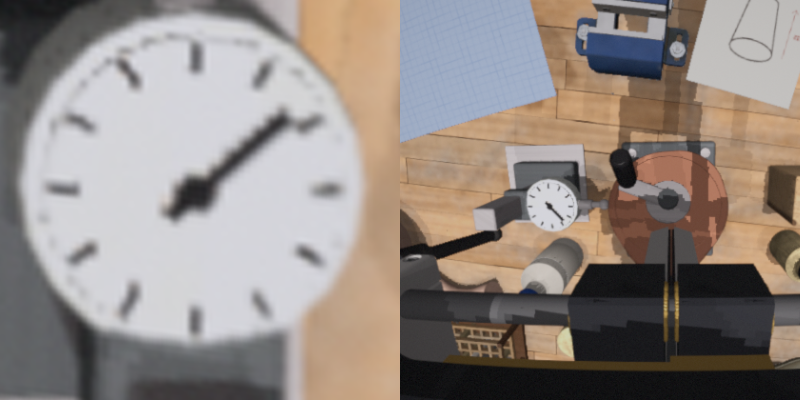

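>>> {"fn": "servo_tool", "kwargs": {"rows": [[[0.25,-0.3,0],0],[[0.49,-0.56,0],0],[[0.49,-0.56,0.2],0],[[0.49,-0.56,0.2],0],[[0.49,-0.56,0.2],0],[[0.49,-0.56,0.3],0],[[0.49,-0.56,0.6],0],[[0.49,-0.56,0.9],0],[[0.49,-0.56,0.9],0]], "grip": 0.2}}

```text
time: 19.27
tool_pos: [0.5275, 0.0344, 0.176]
ee_rot: [3.14, -0.01, -3.023]
wrist_force: [-0.1, -1.2, -1.2]
width: 0.0376
```

>>> {"fn": "servo_tool", "kwargs": {"rows": [[[0,0,0.2],0],[[0,0,0.38],0],[[0,0,0.38],0]]}}

```text
time: 19.52
tool_pos: [0.529, 0.0342, 0.1489]
ee_rot: [3.141, -0.005, -3.023]
wrist_force: [-0.1, -0.2, -0.9]
width: 0.0379
```

>>> {"fn": "servo_tool", "kwargs": {"rows": [[[0,0,0],0],[[0,0,0],0],[[0,0,0],0],[[0,0,0],0]], "grip": 1}}

```text
time: 19.85
tool_pos: [0.5311, 0.0335, 0.1528]
ee_rot: [-3.141, 0.003, -3.024]
wrist_force: [-0.1, -0.2, 2.2]
width: 0.0192
```

>>> {"fn": "servo_tool", "kwargs": {"rows": [[[-0.08,-0.03,-0.05],0],[[-0.16,-0.04,-0.11],0],[[-0.24,-0.03,-0.17],0],[[-0.32,-0.01,-0.22],0],[[-0.39,0.03,-0.27],0],[[-0.39,0.03,-0.27],0],[[-0.39,0.03,-0.27],0]]}}

```text
time: 20.43
tool_pos: [0.5618, 0.0393, 0.1745]
ee_rot: [-3.141, 0.002, -3.024]
wrist_force: [-2.2, -1.3, 5.4]
width: 0.0195
```

>>> {"fn": "servo_tool", "kwargs": {"rows": [[[0,0,0],0],[[0,0,0],0],[[0,0,-0.35],0],[[0,0.1,-0.7],0],[[0.1,0.35,-1],0],[[0.2,0.5,-1],0],[[0.2,0.5,-1],0]], "grip": 0.25}}

```text
time: 21.02
tool_pos: [0.5401, 0.0797, 0.2546]
ee_rot: [3.14, 0.004, -3.021]
wrist_force: [0.2, -0.1, -1.1]
width: 0.0351
```

```bash
python3 look.py 20
```

```text
21.0167 [0.5401 0.0797 0.2546] [ 3.14   0.004 -3.021] 0.0351 [ 0.2 -0.1 -1.1]
stand -0.0375 0.0013 0.1426 tilt ang est 1.6800671576683834
```

View pics/L20.png

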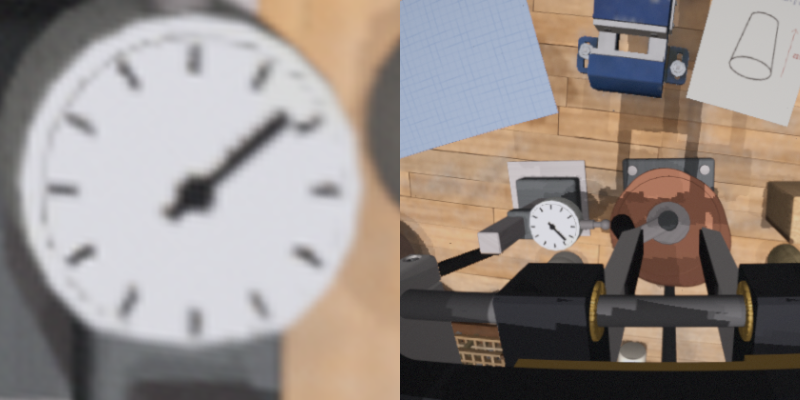

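>>> {"fn": "servo_tool", "kwargs": {"rows": [[[0,-0.3,0],0],[[-0.1,-0.5,0.2],0],[[-0.2,-0.5,0.5],0],[[-0.2,-0.5,0.8],0],[[-0.2,-0.5,1],0],[[-0.2,-0.5,1],0]]}}

```text
time: 21.57
tool_pos: [0.5574, 0.039, 0.1649]
ee_rot: [3.14, -0.013, -3.025]
wrist_force: [-0.1, 0.6, -1.5]
width: 0.0355
```

>>> {"fn": "servo_tool", "kwargs": {"rows": [[[0,0,0],0],[[0,0,0],0],[[0,0,0],0]], "grip": 0.5}}

```text
time: 21.82
tool_pos: [0.5616, 0.0396, 0.174]
ee_rot: [-3.141, 0.002, -3.024]
wrist_force: [-0.6, 0.5, -0.2]
width: 0.0237
```

```bash
python3 look.py 21
```

```text
21.8167 [0.5616 0.0396 0.174 ] [-3.141e+00  2.000e-03 -3.024e+00] 0.0237 [-0.6  0.5 -0.2]
stand -0.0211 -0.0412 0.062 tilt ang est -66.13376615877179
```

View pics/L21.png

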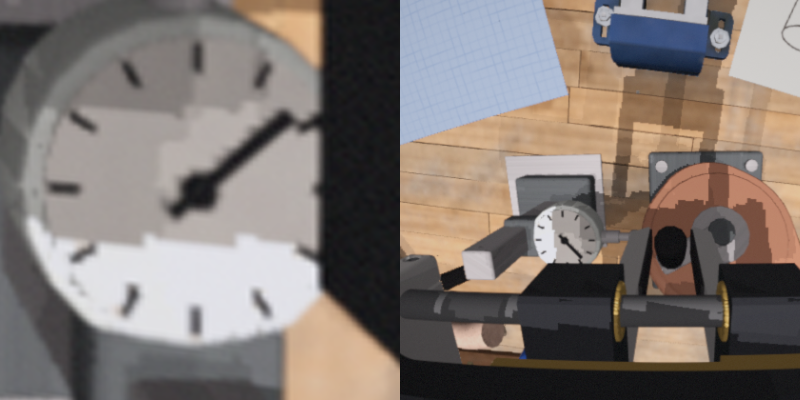

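>>> {"fn": "servo_tool", "kwargs": {"rows": [[[0,0.08,-0.04],0],[[0,0.16,-0.08],0],[[0,0.24,-0.11],0],[[0,0.32,-0.13],0],[[0,0.4,-0.15],0],[[0,0.4,-0.15],0]]}}

```text
time: 22.37
tool_pos: [0.5568, 0.0726, 0.1855]
ee_rot: [3.141, 0.0, -3.023]
wrist_force: [-0.9, -0.6, -0.7]
width: 0.0237
```

```bash
python3 look.py 22
```

```text
22.3667 [0.5568 0.0726 0.1855] [ 3.141  0.    -3.023] 0.0237 [-0.9 -0.6 -0.7]
stand -0.0219 -0.0078 0.0735 tilt ang est -10.028594155624278
```

View pics/L22.png

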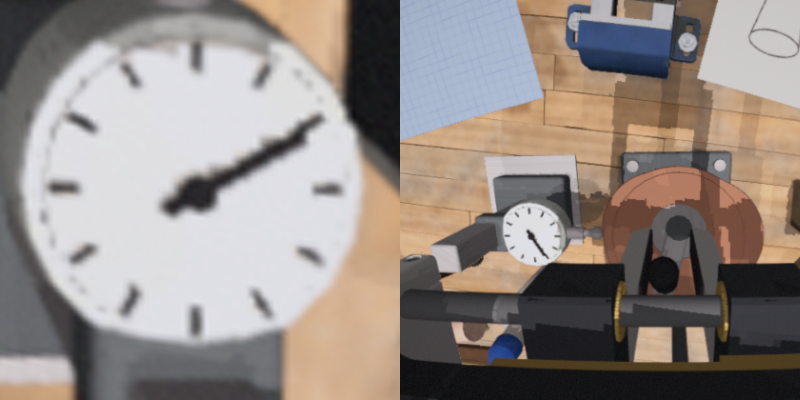

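>>> {"fn": "servo_tool", "kwargs": {"rows": [[[0,0.08,-0.01],0],[[0,0.16,-0.01],0],[[0,0.24,0],0],[[0,0.24,0],0]]}}

```text
time: 22.75
tool_pos: [0.5522, 0.0916, 0.1837]
ee_rot: [3.141, -0.006, -3.023]
wrist_force: [-6.0, -1.9, -0.6]
width: 0.0233
```

```bash
python3 look.py 23
```

```text
22.75 [0.5522 0.0916 0.1837] [ 3.141 -0.006 -3.023] 0.0233 [-6.  -1.9 -0.6]
stand -0.024 0.0116 0.0717 tilt ang est 14.983139259650079
```

View pics/L23.png

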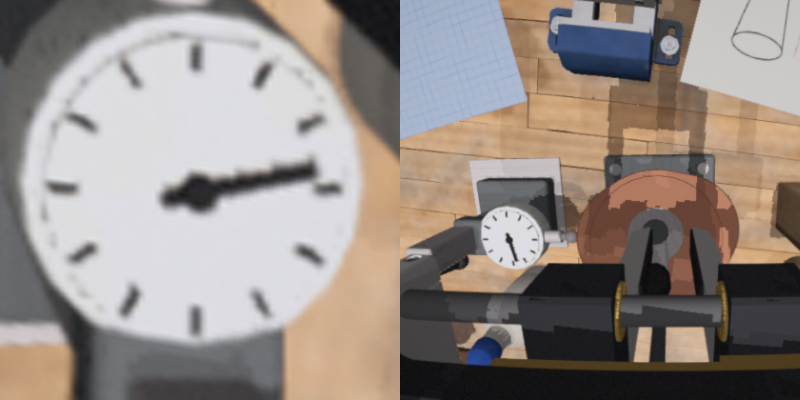

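>>> {"fn": "servo_tool", "kwargs": {"rows": [[[0,0.08,0.02],0],[[0,0.16,0.04],0],[[0,0.24,0.07],0],[[0,0.24,0.07],0]]}}

```text
time: 23.13
tool_pos: [0.5519, 0.1122, 0.1789]
ee_rot: [3.138, -0.0, -3.022]
wrist_force: [-1.4, 1.4, -0.7]
width: 0.0234
```

```bash
python3 look.py 24
```

```text
23.1333 [0.5519 0.1122 0.1789] [ 3.138 -0.    -3.022] 0.0234 [-1.4  1.4 -0.7]
stand -0.0218 0.0321 0.0669 tilt ang est 45.4863322363154
```

View pics/L24.png

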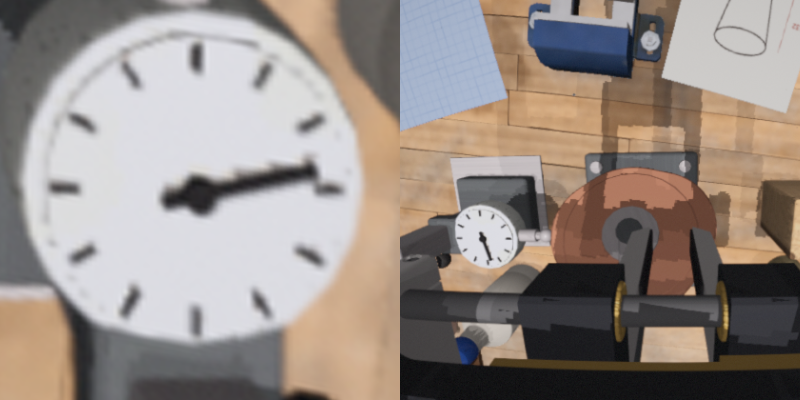

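```bash
python3 -c "
from dial import *
S=snap('scene');D=snap('side');a=cv2.imread('pics/wrist24.png')[150:420,150:450]
cv2.imwrite('pics/c24.png',np.hstack([cv2.resize(a,(420,400)),cv2.resize(D['pixels'][190:290,230:330,::-1],(380,400))]))
cv2.imwrite('pics/c24s.png',cv2.resize(S['pixels'][150:300,180:330,::-1],(600,600)))"
```

```text
(no output)
```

View pics/c24.png

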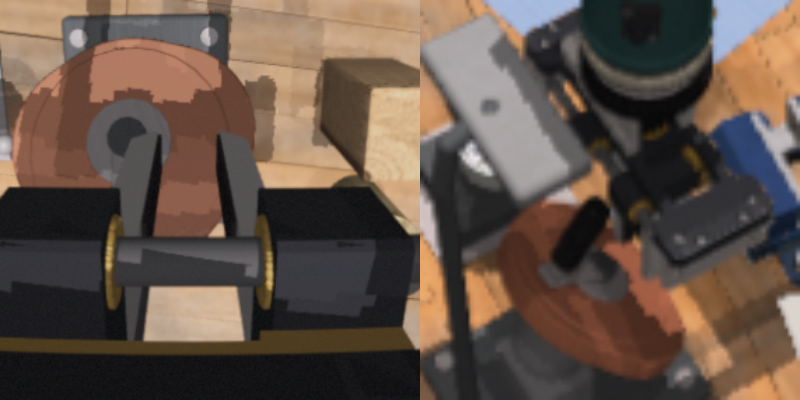

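View pics/c24s.png

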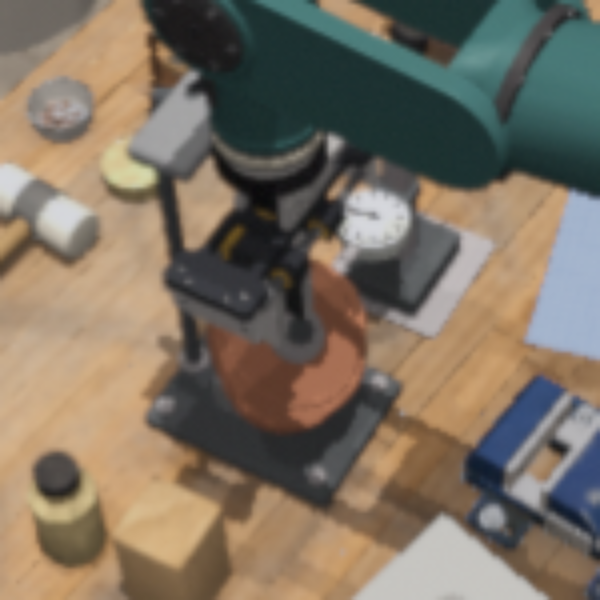

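```bash
python3 -c "
from dial import *
hub=np.array([.5775,.083,.112])
D=snap('side')
# tilted line of knob; end centre at side px
for uv in ((230+(596-420)/3.8,190+212/4),(230+(592-420)/3.8,190+205/4)):
  for z in(.2,.203):
    r=plane(D,uv,z)-hub;print(z,r@ex,r@ey)
for a in(-10,0,10,20,30):
    a=np.radians(a);p=hub+.08*ax+.045*(np.cos(a)*u+np.sin(a)*ey);q=proj(D,[p])[0];print(np.degrees(a),420+(q[0]-230)*3.8,(q[1]-190)*4,(p-hub)@ex,(p-hub)@ey,p[2])
"
```

```text
0.2 -0.006379620690386599 0.003087161972420384
0.203 -0.005401352129980873 0.004784171246114169
0.2 -0.006754759909940757 -0.0025889099723281897
0.203 -0.00577534984597289 -0.000874629093840126
-10.0 591.6977664490106 194.12340146704662 -0.009624910262735065 -0.007814167995011861 0.20295758426030536
0.0 597.1412811416467 203.39574236584576 -0.009064999999999981 -6.288372600415926e-18 0.20335
10.0 604.1463151393214 212.65386906418246 -0.009624910262735068 0.007814167995011858 0.20295758426030536
20.0 612.4945038181577 221.59095342384978 -0.011287628460935341 0.015390906449655089 0.20179226039490003
29.999999999999996 621.9158357562421 229.90732075203823 -0.014002633743524544 0.022500000000000006 0.19988943617975205
```

>>> {"fn": "servo_tool", "kwargs": {"rows": [[[0,0,-0.3],0],[[0,0,-0.62],0],[[0,-0.2,-0.62],0],[[0,-0.38,-0.62],0],[[-0.07,-0.38,-0.62],0],[[-0.07,-0.38,-0.62],0]], "grip": 0.2}}

```text
time: 23.83
tool_pos: [0.5631, 0.0795, 0.2288]
ee_rot: [-3.142, 0.002, -3.026]
wrist_force: [0.1, -0.6, -0.3]
width: 0.038
```

```bash
python3 look.py 25; python3 -c "
from dial import *
D=snap('side');cv2.imwrite('pics/c25.png',cv2.resize(D['pixels'][170:300,200:340,::-1],(800,743)[:2])[:600])"
```

```text
23.8333 [0.5631 0.0795 0.2288] [-3.142e+00  2.000e-03 -3.026e+00] 0.038 [ 0.1 -0.6 -0.3]
stand -0.0148 -0.0017 0.1168 tilt ang est -2.189748145016784
```

View pics/L25.png

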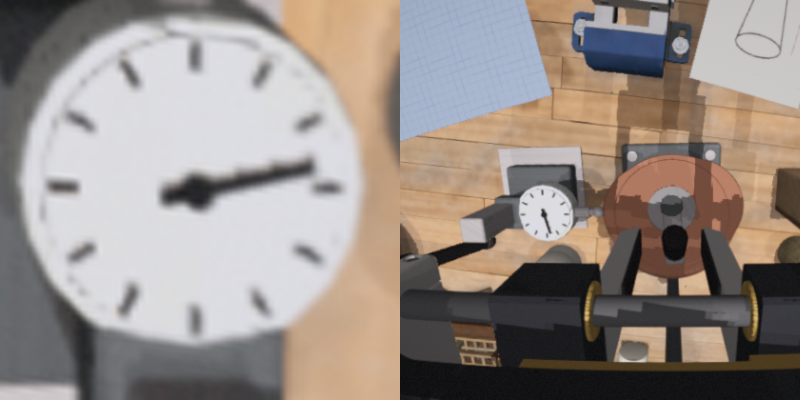

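View pics/c25.png

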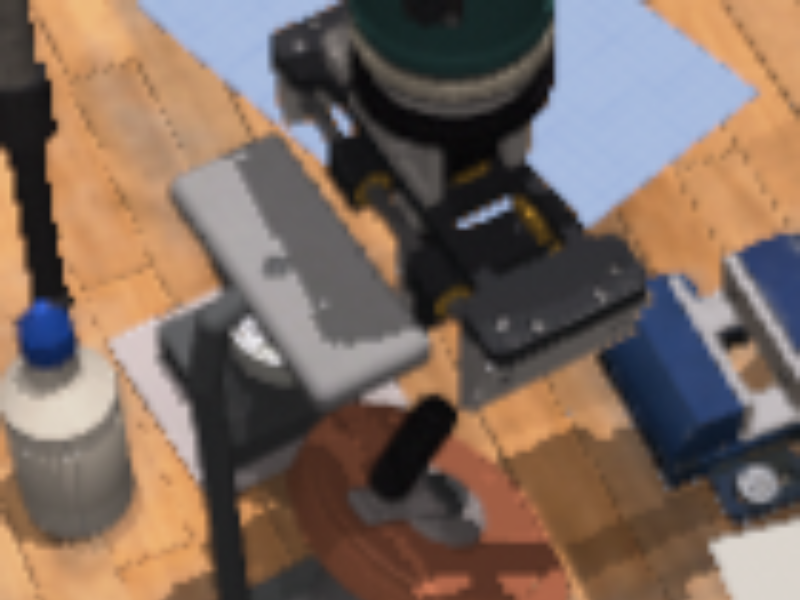

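>>> {"fn": "servo_tool", "kwargs": {"rows": [[[0,0.02,0.2],0],[[0,0.02,0.4],0],[[0,0.02,0.52],0],[[0,0.02,0.52],0]]}}

```text
time: 24.27
tool_pos: [0.5599, 0.0822, 0.1837]
ee_rot: [3.141, -0.006, -3.023]
wrist_force: [-0.7, 0.0, -0.5]
width: 0.0377
```

>>> {"fn": "servo_tool", "kwargs": {"rows": [[[0,0,0],0],[[0,0,0],0],[[0,0,0],0],[[0,0,0],0]], "grip": 1}}

```text
time: 24.6
tool_pos: [0.562, 0.0817, 0.1882]
ee_rot: [-3.141, 0.002, -3.024]
wrist_force: [0.1, 0.3, 1.3]
width: 0.0175
```

```bash
python3 look.py 26;  python3 -c "
from arc import *
plan(3,63,10)"
```

```text
24.6 [0.562  0.0817 0.1882] [-3.141e+00  2.000e-03 -3.024e+00] 0.0175 [0.1 0.3 1.3]
stand -0.0156 0.0006 0.0762 tilt ang est 0.8257170293602667
13 [0.01, 0.1, 0.01]
23 [0.04, 0.19, 0.03]
33 [0.07, 0.28, 0.05]
43 [0.12, 0.35, 0.09]
53 [0.18, 0.42, 0.13]
63 [0.25, 0.47, 0.18]
```

View pics/L26.png

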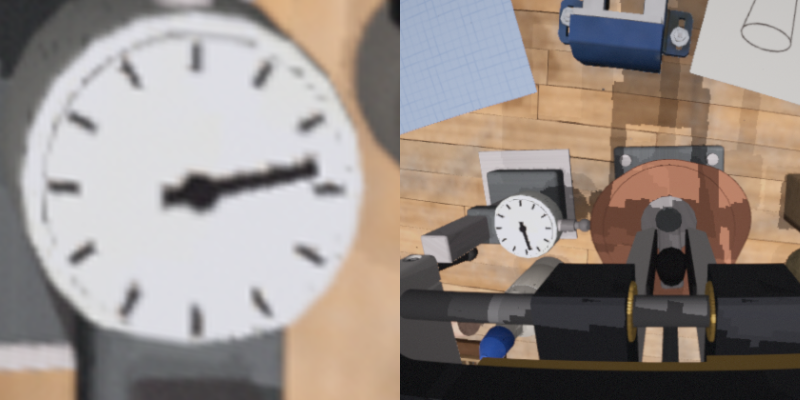

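>>> {"fn": "servo_tool", "kwargs": {"rows": [[[-0.01,0.1,0.01],0],[[0,0.19,0.03],0],[[0.01,0.28,0.06],0],[[0.04,0.35,0.1],0],[[0.04,0.35,0.1],0]]}}

```text
time: 25.07
tool_pos: [0.5506, 0.1075, 0.1822]
ee_rot: [-3.137, -0.008, -3.025]
wrist_force: [-14.9, -6.8, 13.3]
width: 0.0177
```

```bash
python3 look.py 27
```

```text
25.0667 [0.5506 0.1075 0.1822] [-3.137 -0.008 -3.025] 0.0177 [-14.9  -6.8  13.3]
stand -0.0237 0.0276 0.0702 tilt ang est 37.76357654438198
```

View pics/L27.png

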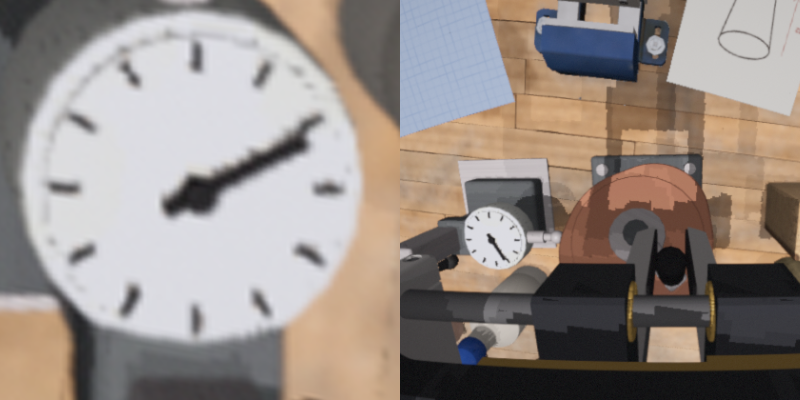

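```bash
python3 -c "
from arc import *
plan(38,98,10);plan(98,168,10)"
```

```text
48 [0.05, 0.07, 0.04]
58 [0.12, 0.13, 0.08]
68 [0.19, 0.18, 0.13]
78 [0.27, 0.2, 0.19]
88 [0.35, 0.22, 0.24]
98 [0.43, 0.21, 0.3]
108 [0.08, -0.02, 0.05]
118 [0.15, -0.06, 0.11]
128 [0.22, -0.11, 0.15]
138 [0.28, -0.18, 0.2]
148 [0.33, -0.26, 0.23]
158 [0.36, -0.35, 0.25]
168 [0.39, -0.44, 0.27]
```

>>> {"fn": "servo_tool", "kwargs": {"rows": [[[0.1,0.06,0.01],0],[[0.18,0.12,0.05],0],[[0.25,0.17,0.1],0],[[0.33,0.19,0.16],0],[[0.41,0.21,0.21],0],[[0.49,0.2,0.27],0],[[0.49,0.2,0.27],0]]}}

```text
time: 25.7
tool_pos: [0.5143, 0.1186, 0.1584]
ee_rot: [-3.138, 0.002, -3.025]
wrist_force: [-0.1, -5.9, 3.0]
width: 0.0174
```

```bash
python3 look.py 28
```

```text
25.7 [0.5143 0.1186 0.1584] [-3.138e+00  2.000e-03 -3.025e+00] 0.0174 [-0.1 -5.9  3. ]
stand -0.0583 0.0431 0.0464 tilt ang est 73.15811473417082
```

View pics/L28.png

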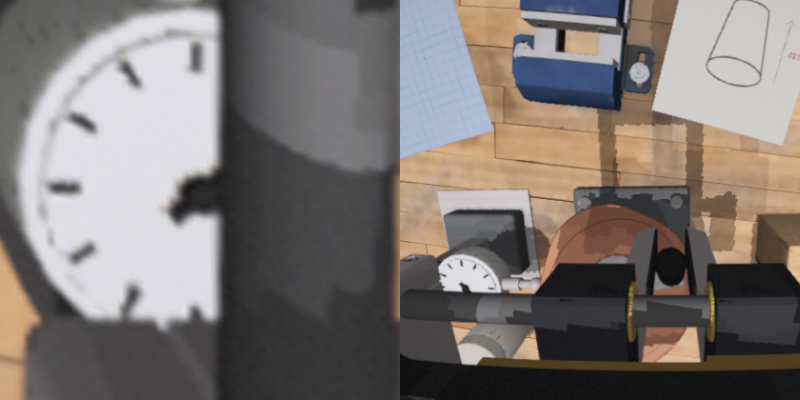

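```bash
python3 -c "
from arc import *
plan(107,157,10);plan(157,177,10)"
```

```text
117 [0.07, -0.04, 0.05]
127 [0.14, -0.09, 0.1]
137 [0.2, -0.15, 0.14]
147 [0.25, -0.23, 0.18]
157 [0.29, -0.32, 0.2]
167 [0.02, -0.09, 0.02]
177 [0.04, -0.19, 0.03]
```

>>> {"fn": "servo_tool", "kwargs": {"rows": [[[0.07,-0.04,0.04],0],[[0.14,-0.09,0.08],0],[[0.2,-0.15,0.12],0],[[0.25,-0.23,0.16],0],[[0.29,-0.32,0.18],0],[[0.29,-0.32,0.18],0]]}}

```text
time: 26.25
tool_pos: [0.4914, 0.0934, 0.1405]
ee_rot: [3.138, -0.006, -3.024]
wrist_force: [-0.4, 3.1, -4.1]
width: 0.0174
```

```bash
python3 look.py 29
```

```text
26.25 [0.4914 0.0934 0.1405] [ 3.138 -0.006 -3.024] 0.0174 [-0.4  3.1 -4.1]
stand -0.0842 0.0208 0.0285 tilt ang est 27.53800740531019
```

View pics/L29.png

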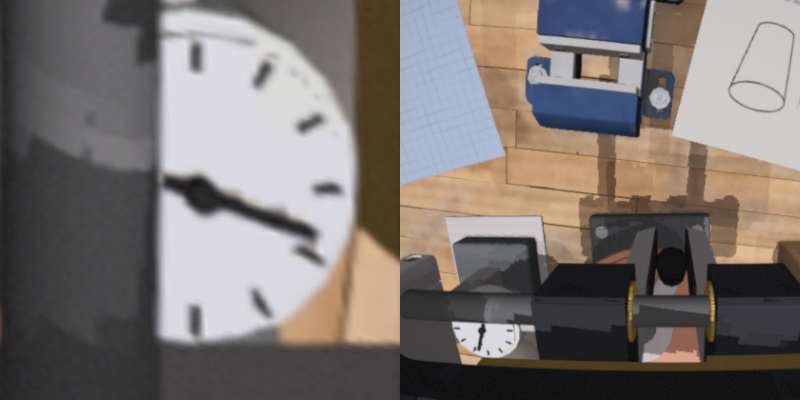

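>>> {"fn": "servo_tool", "kwargs": {"rows": [[[0.02,-0.07,0.01],0],[[0.02,-0.07,0.01],0],[[0.02,-0.07,0.01],0]]}}

```text
time: 26.55
tool_pos: [0.4901, 0.0879, 0.1392]
ee_rot: [3.138, -0.008, -3.023]
wrist_force: [-3.1, 4.3, -8.7]
width: 0.0177
```

```bash
python3 look.py 30
```

```text
26.55 [0.4901 0.0879 0.1392] [ 3.138 -0.008 -3.023] 0.0177 [-3.1  4.3 -8.7]
stand -0.0862 0.0155 0.0272 tilt ang est 20.130688376668584
```

View pics/L30.png

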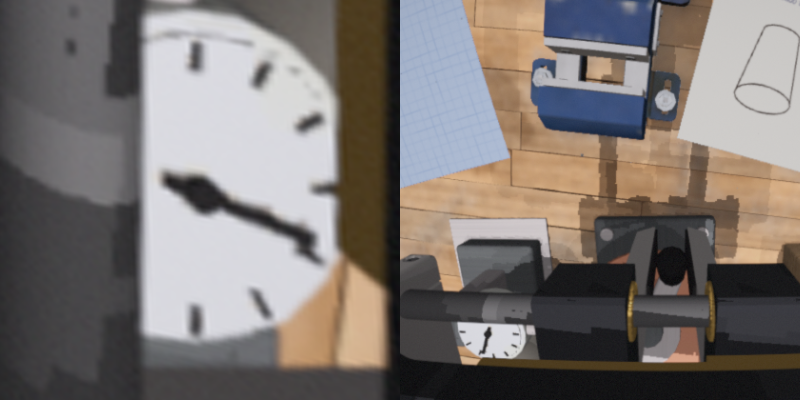

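>>> {"fn": "servo_tool", "kwargs": {"rows": [[[0.02,-0.07,0.01],0],[[0.02,-0.07,0.01],0],[[0.02,-0.07,0.01],0]]}}

```text
time: 26.85
tool_pos: [0.4893, 0.0817, 0.1382]
ee_rot: [3.139, -0.009, -3.023]
wrist_force: [-3.1, 4.4, -12.2]
width: 0.0174
```

```bash
python3 look.py 31
```

```text
26.85 [0.4893 0.0817 0.1382] [ 3.139 -0.009 -3.023] 0.0174 [ -3.1   4.4 -12.2]
stand -0.0877 0.0094 0.0262 tilt ang est 12.083358146612516
```

View pics/L31.png

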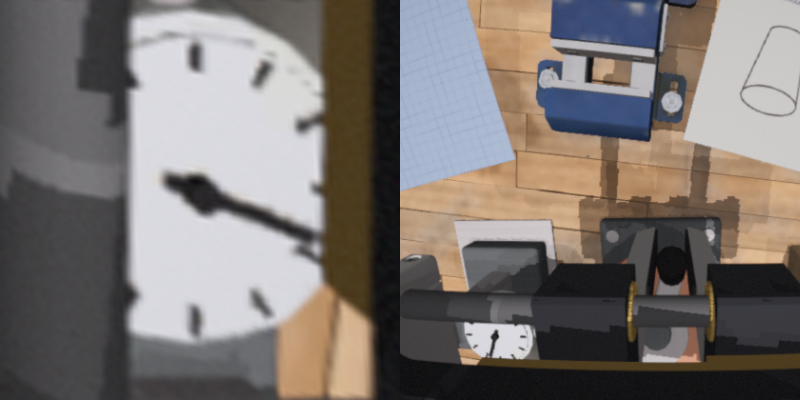

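>>> {"fn": "servo_tool", "kwargs": {"rows": [[[0.01,-0.08,0.01],0],[[0.01,-0.08,0.01],0],[[0.01,-0.08,0.01],0]]}}

```text
time: 27.15
tool_pos: [0.4893, 0.0743, 0.1376]
ee_rot: [3.141, -0.009, -3.024]
wrist_force: [-5.1, 2.3, -15.1]
width: 0.0176
```

```bash
python3 look.py 32
```

```text
27.15 [0.4893 0.0743 0.1376] [ 3.141 -0.009 -3.024] 0.0176 [ -5.1   2.3 -15.1]
stand -0.0886 0.0021 0.0256 tilt ang est 2.699477619123959
```

View pics/L32.png

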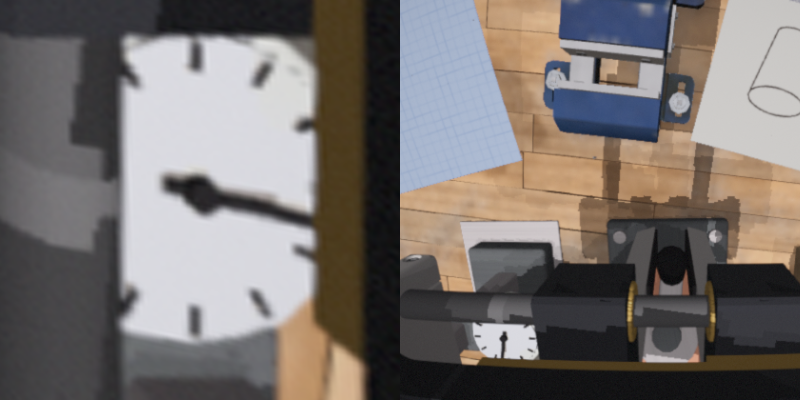

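>>> {"fn": "servo_tool", "kwargs": {"rows": [[[-0.01,0.09,0.02],0],[[-0.03,0.165,0.03],0],[[-0.03,0.165,0.03],0],[[-0.03,0.165,0.03],0]]}}

```text
time: 27.53
tool_pos: [0.4903, 0.0874, 0.139]
ee_rot: [-3.141, -0.007, -3.024]
wrist_force: [-10.6, 1.8, -1.2]
width: 0.0174
```

```bash
python3 look.py 33
```

```text
27.5333 [0.4903 0.0874 0.139 ] [-3.141 -0.007 -3.024] 0.0174 [-10.6   1.8  -1.2]
stand -0.0861 0.015 0.027 tilt ang est 19.4132547974587
```

View pics/L33.png

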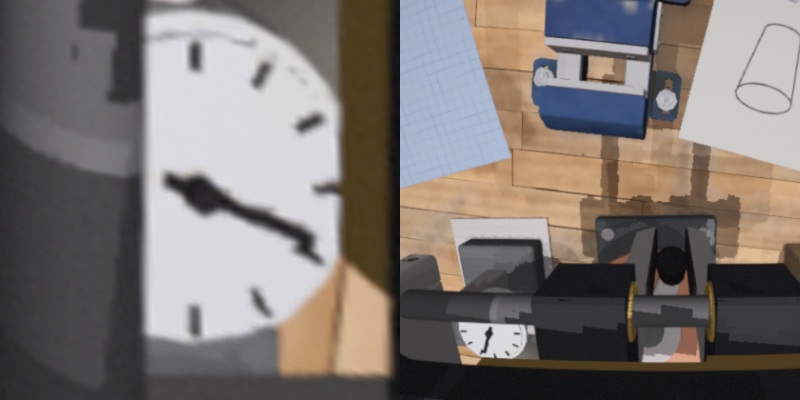

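>>> {"fn": "servo_tool", "kwargs": {"rows": [[[0.03,0,0],0],[[0.03,0,0],0],[[0.03,0,0],0]]}}

```text
time: 27.83
tool_pos: [0.4901, 0.0873, 0.1389]
ee_rot: [-3.141, -0.001, -3.024]
wrist_force: [-6.0, 1.9, -4.3]
width: 0.0175
```

>>> {"fn": "servo_tool", "kwargs": {"rows": [[[0,0,0],0],[[0,0,0],0],[[0,0,0],0],[[0,0,-0.3],0],[[0,0,-0.65],0],[[0,0.1,-1],0],[[-0.1,0.2,-1],0],[[-0.1,0.2,-1],0]], "grip": 0.2}}

```text
time: 28.5
tool_pos: [0.4999, 0.1052, 0.2219]
ee_rot: [-3.141, 0.009, -3.023]
wrist_force: [0.2, -0.7, -1.1]
width: 0.0375
```

```bash
python3 look.py 34
```

```text
28.5 [0.4999 0.1052 0.2219] [-3.141  0.009 -3.023] 0.0375 [ 0.2 -0.7 -1.1]
stand -0.0743 0.0315 0.1099 tilt ang est 44.36112842912486
```

View pics/L34.png

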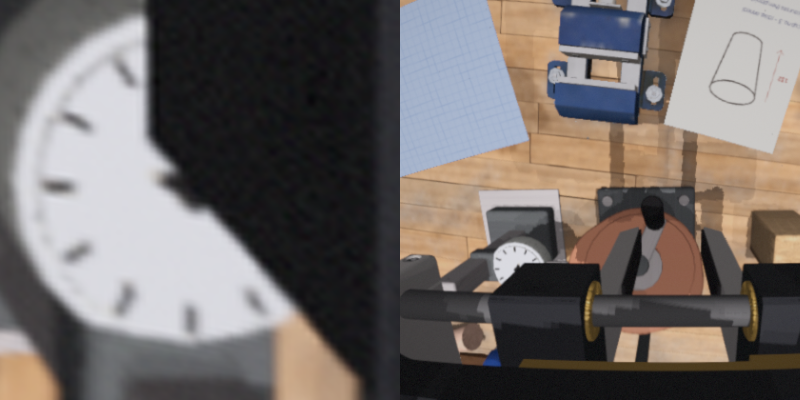

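>>> {"fn": "servo_tool", "kwargs": {"rows": [[[-0.2,-0.1,-0.2],0],[[-0.4,-0.2,-0.3],0],[[-0.4,-0.2,-0.3],0],[[-0.4,-0.2,-0.3],0]]}}

```text
time: 28.88
tool_pos: [0.5303, 0.0916, 0.2408]
ee_rot: [-3.142, -0.002, -3.025]
wrist_force: [-0.7, 0.5, 0.0]
width: 0.0376
```

```bash
python3 look.py 35
```

```text
28.8833 [0.5303 0.0916 0.2408] [-3.142e+00 -2.000e-03 -3.025e+00] 0.0376 [-0.7  0.5  0. ]
stand -0.0458 0.0143 0.1288 tilt ang est 18.53078561163161
```

View pics/L35.png

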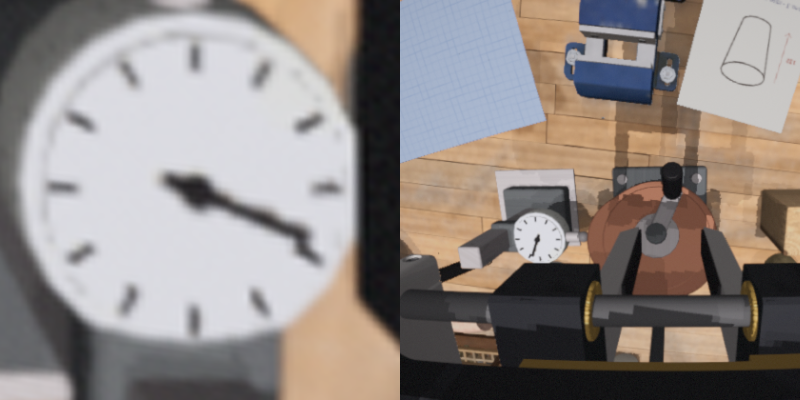

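```bash
python3 -c "
import cv2
a=cv2.imread('pics/wrist35.png')
cv2.imwrite('pics/w35.png',cv2.resize(a[160:300,50:250],None,fx=4,fy=4,interpolation=2))"
```

```text
(no output)
```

View pics/w35.png

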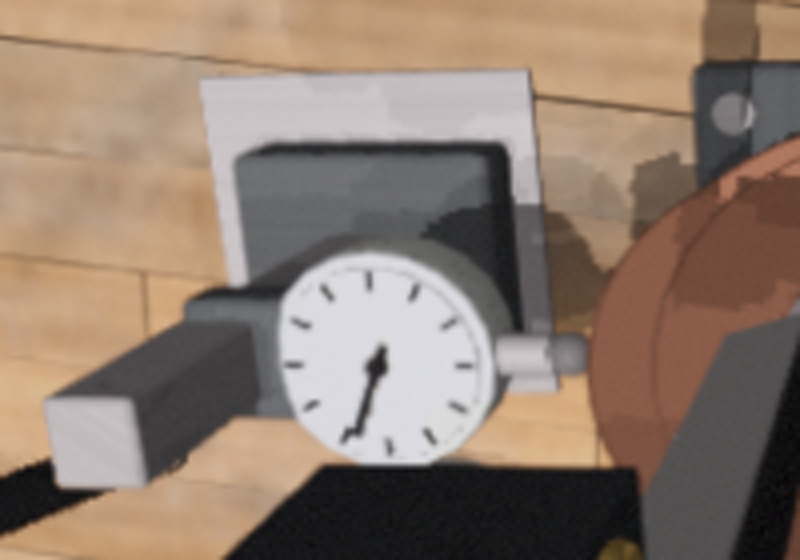

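```bash
python3 -c "
from dial import *
W=snap('wrist');hub=np.array([.5775,.083,.112])
f=lambda x,y:(50+(x+.5)/4-.5,160+(y+.5)/4-.5)
def g(n,p,z):
    r=plane(W,f(*p),z)-hub;print(n,(r@ex).round(4),(r@ey).round(4));return r
g('plate nr',(202,80),.004);g('plate nl',(530,70),.004);g('plate fl',(558,390),.004)
g('foot nr',(237,152),.03);g('foot nl',(505,146),.03);g('post',(98,442),.172);g('dial',(381,360),.122);g('ball',(570,356),.112)
S=snap('scene','sceneF.png');D=snap('side','sideF.png')
a=cv2.absdiff(cv2.imread('pics/scene10.png'),cv2.imread('pics/sceneF.png')).max(2)
for n,x,y in(('block',223,289),('can',196,277),('bottle',250,200)): print(n,a[y-15:y+15,x-14:x+14].mean())
a=cv2.absdiff(cv2.imread('pics/side10.png'),cv2.imread('pics/sideF.png')).max(2)
for n,x,y in(('block',310,325),('can',279,346),('bottle',210,245)): print(n,a[y-15:y+15,x-14:x+14].mean())
"
```

```text
plate nr -0.0606 -0.237
plate nl -0.0624 -0.1227
plate fl 0.0513 -0.1223
foot nr -0.0406 -0.2127
foot nl -0.0417 -0.1241
post -0.0032 -0.1723
dial -0.0041 -0.1287
ball -0.0015 -0.0828
block 3.388095238095238
can 3.4297619047619046
bottle 90.88452380952381
block 7.260714285714286
can 6.755952380952381
bottle 7.777380952380953
```

>>> {"fn": "servo_tool", "kwargs": {"rows": [[[0,0,-0.3],0],[[0.3,0,-0.5],0],[[0.6,0,-0.5],0],[[1,0,-0.5],0],[[1,0,-0.5],0],[[1,0,-0.5],0]]}}

```text
time: 29.58
tool_pos: [0.4498, 0.0829, 0.2826]
ee_rot: [-3.142, 0.002, -3.024]
wrist_force: [-0.4, 0.0, 0.2]
width: 0.0373
```

```bash
python3 -c "
from dial import *
S=snap('scene','sceneG.png');D=snap('side','sideG.png')
print(robot.get_obs()['time'],read(S,np.load('dc.npy')))
cv2.imwrite('pics/G.png',np.hstack([cv2.resize(S['pixels'][150:310,180:340,::-1],(400,400)),cv2.resize(D['pixels'][190:350,190:350,::-1],(400,400))]))"
```

```text
29.6833 (np.float64(180.6008791645084), np.float64(28.655272485609974))
```

View pics/G.png

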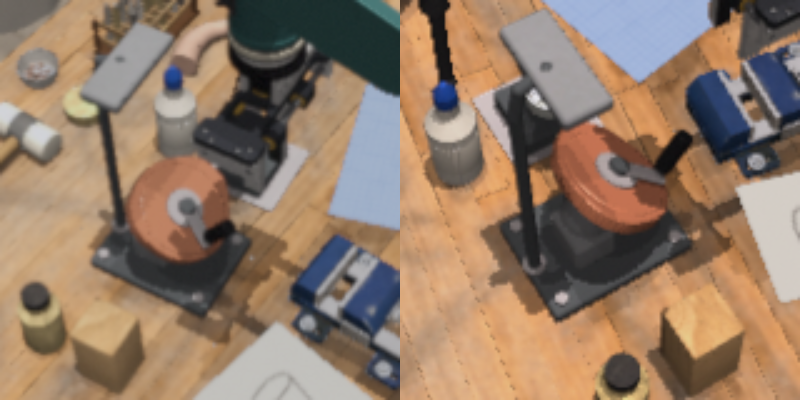

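```bash
python3 -c "
from h import *
print(robot.close_job())"
```

```text
the job is handed in; nothing more can be done
None
```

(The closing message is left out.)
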